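# Pull the recalled cassette out of the sterile cupboard

### The arm

A 7-joint arm with a two-finger parallel gripper is mounted at the origin on a cart in front of the work surface, level with it; the furniture and walls round the work are solid. World frame = base frame: x ahead of the robot, y to its left, z up, the work surface at z = 0. Lengths are in mm, angles in rad, forces in N, time in s.
With the tool pointing down it reaches from about 350 to 900 mm from the base axis. Payload 8.1 kg.
Tool frame: the origin (TCP) lies between the finger pads; the fingertips stand 22 mm ahead of it and the grasp point (between the pads) lies 3 mm ahead of it (arm.finger_overhang is the distance from the TCP to the fingertips, in mm); z points along the fingers, y is the line along which they close (so a half turn about z gives the same grasp; the last joint's range is limited). The gripper opens to 92 mm and grips with 3 to 60 N. Pads are 19 mm wide; open, the fingers measure 130 mm over their backs; the gripper's body (75 mm by 190 mm) begins 47 mm behind the grasp point.
Start: joints at [1.203, 0.434, 0.025, 1.573, -0.012, 1.134, -0.075], TCP at [163.548, -603.237, 209.442] pointing down, gripper open.
Joint ranges: [-2.62, 2.62], [-0.44, 2.09], [-1.27, 1.32], [0.08, 2.57], [-1.32, 4.46], [0.12, 2], [-2.74, 2.74]. Speed limits (rad/s): [2.22, 2.22, 3.01, 3.01, 3.14, 3.14, 3.14].

### API

Orientations are given as a unit quaternion [x, y, z, w].
In Python, from cell import arm gives the robot as it stands.
- The arm moves only by the shell command python3 inch.py 'ROWS' [OPENING]. ROWS is one flat JSON list of numbers that holds 1 to 20 rows one after another, with no inner brackets; each row has 6 numbers: dx, dy, dz in mm, then a rotation vector rx, ry, rz in rad; each row shifts and turns the commanded pose from where the row before left it, along the tool's axes as they then stand; what a row does not reach is not made up. A row lasts 1/8 s, in which the tool goes at most 62.5 mm and 0.188 rad, less where a joint would pass 70% of its speed; a pose out of reach is approached as far as the arm can. OPENING is the opening from 0.0 (shut) to 1.0 (fully open), set as the command begins (- or left out keeps the last). The fingers move at their own pace and stop on an object; the grip force is fixed at half the most. Time passes only in rows, so rows that do not move let the fingers close. It prints the time, the measured TCP pose, the force, the opening and the grip force at its end. Input that does not fit is refused with a message, and nothing moves.
- arm.sense(): the state, without advancing time (a new reading comes with each control period).
- arm.capture(name): name is "side" or "top"; returns the picture (400x640x3 uint8, red, green, blue); there is no depth.
- arm.get_calibration(name): a dict with "vertical_fov" (degrees; the focal length in pixels is half the picture's height over the tangent of half this angle, whatever the lens; pixels are square), "cx", "cy" (the principal point, pixels), "R" (3x3) and "t" (3): a world point X has camera coordinates R X + t. Camera axes: x right, y down, z forward; pixel columns grow to the right and rows downward; lengths in mm; the calibration is good to about 2 mm. A picture is of the moment at which its call begins. get_calibration takes no time and is no camera call.
- arm.job_done(): hands the job in; it is judged then, once.
The state is a dict: "clock": time; "joint_pos": joint angles; "dq": joint speeds; "joint_torque": joint torques, N m; "tool_pos": TCP position; "tcp_rot": TCP orientation; "wrist_force": force on the tool from outside, world axes, zero at the start; "moment": the same for the moment, N m; "finger_gap": opening from 0.0 (shut) to 1.0 (fully open); "grip_force": force on a finger pad.
Only numpy, scipy, OpenCV 4.12 (cv2) and the standard library are available. Lean on these libraries where they do the work, as an engineer would, in place of code of your own. Each camera call takes 0.05 s, during which the arm holds its last target. There are 200 camera calls.

### The job

The red-ended cassette in the blue-doored cupboard has been recalled: slide the upper latch right to its end stop, swing the top half of the stable door wide open (leave the bottom half bolted), lift off whatever lies on the red cassette, and lay the red cassette flat in the steel tray. Put every green-ended cassette, including the new one if one lies on the black mat, in one neat straight stack on the bottom cassette, which stays in the cupboard; then shut the top door and slide the latch fully home again. Leave the other things on the worktop where they are.

Things in the scene. Friction and masses are not known exactly. Their poses are not given: they have to be found in the camera images.
- cupboard: white counter-top cupboard, fixed, 160 deep (x) x 170 wide (y) x 188 mm high, walls 8 mm; origin at the centre of its underside, its front (own -x) faces roughly the robot. The front is a blue stable door in two halves. The upper half carries the cupboard's roof with it, so when it is open the upper compartment is open to the front and from above; its side and back walls end 88 mm above its floor.
- well (a point): centre of the floor of the upper compartment, 100 mm above the worktop, axes as the cupboard's; inner space 152 (x) x 154 (y) x 88 mm. The stack of cassettes stands here, long sides roughly along the cupboard's x: the bottom cassette, on it the red one, on that one or two green-ended ones.
- hatch (a joint): upper half of the stable door (blue front panel 168 x 94 mm, roof joined to it), upright hinge at the front left corner as the robot sees it: 0 shut, grows as the free right edge swings toward the robot and on to the left (clockwise from above), stop at 2.6 rad; stays where left, light to move. Swung nearly to the stop, its roof is also clear of the mat. The shut latch really holds it.
- hatch_knob (a point): dark upright round knob, 18 mm diameter and 31 mm high, on the roof of the upper leaf near its front right corner, 146 mm from the hinge axis; the point is on the knob's axis, 10 mm below its top and 21 mm above the roof (218 mm above the worktop). Moves with the leaf.
- hatch_hinge (a point): point on the hinge axis of the upper leaf, at the height of the knob's point.
- latch (a joint): upper latch, a steel bar across the free edge of the upper leaf: 0 fully home (locked), 0.040 m at its end stop (slid along the cupboard's own -y, to the robot's right); stays where left, about 2 N of friction.
- latch_knob (a point): black upright round knob with a yellow dot, 18 mm diameter and 30 mm high, on the upper latch bar; the point is on its axis, 10 mm below its top and 20 mm above the bar (172 mm above the worktop). Moves with the latch. With the latch home it stands 77 mm to the right of the hatch knob and 18 mm in front of the cupboard's front plane.
- lower_leaf (a joint): lower half of the stable door, hinged like the upper: 0 shut; must stay shut.
- lower_bolt (a joint): bolt of the lower half, bar and stud low on the front at the right, 50 mm above the worktop: 0 home; must stay home.
- cassette_bottom: green-ended steel cassette at the bottom of the stack; 110 x 56 x 20 mm, 0.1 kg; origin at the centre of its underside, x along its length, z up. Plain flat top and bottom, so cassettes simply rest on one another
- cassette_red: red-ended (recalled) steel cassette, second from the bottom; 110 x 56 x 20 mm, about 0.1 kg; origin at the centre of its underside, x along its length, z up. Plain flat top and bottom, so cassettes simply rest on one another
- cassette_3: green-ended steel cassette resting on the red one; 110 x 56 x 20 mm, about 0.1 kg; origin at the centre of its underside, x along its length, z up. Plain flat top and bottom, so cassettes simply rest on one another
- cassette_4: green-ended steel cassette resting on cassette_3, not always present; 110 x 56 x 20 mm, about 0.1 kg; origin at the centre of its underside, x along its length, z up. Plain flat top and bottom, so cassettes simply rest on one another
- cassette_new: green-ended steel cassette lying at the right-hand side of the black mat, not always present; 110 x 56 x 20 mm, about 0.1 kg; origin at the centre of its underside, x along its length, z up. Plain flat top and bottom, so cassettes simply rest on one another
- mat: black rubber mat, fixed, 150 (x) x 250 (y) x 2 mm; origin at the centre of its underside. Its left part (y about +65 mm) is free: a place to set cassettes down meanwhile.
- steel_tray: loose steel instrument tray, 287 (x) x 196 (y) x 18 mm, empty, inner floor 270 x 184 mm at 2 mm height; origin at the centre of its underside.
- indicator_tape: roll of tape lying flat, 69 x 68 x 20 mm, bystander; origin at the centre of its underside.
- dappen: small glass dish, 37 x 37 x 26 mm, bystander; origin at the centre of its underside.
- plaster_model: plaster model of a tooth arch, 48 x 60 x 29 mm, bystander; origin at the centre of its underside.
- marker_red: red marker pen, 138 mm long, 13 mm high, bystander; origin at the centre of its underside.

How it is judged:
By the outcome, as a careful person would: the job done as asked, in the order asked, and still so for the second after the job is handed in, with the robot touching nothing.
Of cassette_4, cassette_new only 1 to 2 are there at a start; the rules pass over those that are not, and their reading is None.
At some moment in a run one of cassette_new, steel_tray may be knocked a few centimetres aside while the robot is not near it.
Once in a run the grip may slacken for a moment while it holds something.
It also fails if it takes over 210 s, if anything falls off the work surface, if the arm or the gripper's body presses on something with over 40 N, if the wrist force passes 120 N, or if a joint passes its speed limit or range.

## Working session

There is one attempt and no reset: what is moved stays moved. The work goes in short steps, Python scripts to look and compute and a shell command to move; the robot and the scene stay as the last step left them, time stands still between calls to the robot, and variables do not carry over. Pictures are saved under pics/ and viewed, at most 14 in all, crops included, and the job is handed in when it is done.

```bash
ls; mkdir -p pics
python3 - <<'E'
from cell import arm
import cv2
for n in("side","top"):
    cv2.imwrite(f"pics/{n}0.png",arm.capture(n)[:,:,::-1]); c=arm.get_calibration(n); print(n,c)
print(arm.sense())
E
```

```text
cell.py
inch.py
pics
side {'vertical_fov': 46.5995311388793, 'cx': 319.250882465101, 'cy': 194.17071365308814, 'R': array([[-0.84054164, -0.54167978,  0.00853015],
       [-0.42234087,  0.64533586, -0.63652951],
       [ 0.33929035, -0.53863219, -0.77120518]]), 't': array([ 460.01670562,  367.68853759, 1305.36514479])}
top {'vertical_fov': 45.308138950452964, 'cx': 319.8521321380963, 'cy': 210.6425964341018, 'R': array([[ 0.02781725, -0.99952973, -0.01290409],
       [-0.99658588, -0.02672682, -0.07811693],
       [ 0.07773531,  0.01503303, -0.99686069]]), 't': array([ -32.70331557,  590.96588847, 1600.75060401])}
{'clock': 0.1, 'joint_pos': array([ 1.20342388,  0.4351866 ,  0.02498799,  1.57400588, -0.01159628,
        1.1339989 , -0.0751172 ]), 'dq': array([-0.00047197, -0.00231803,  0.00127493, -0.0008942 , -0.00079986,
        0.00028844, -0.00016376]), 'joint_torque': array([ 4.08393564e-03, -6.69129038e+01,  9.88217331e-01, -3.15142930e+01,
       -6.06512488e-02,  3.75324301e-02,  9.69383422e-06]), 'tool_pos': array([ 163.36576595, -602.76831944,  208.70304016]), 'tcp_rot': array([ 9.91255946e-01,  1.31951206e-01, -1.65914711e-04, -7.07690886e-04]), 'wrist_force': array([ 0.43106571, -0.38595869, -0.13307435]), 'moment': array([ 0.02392238, -0.01872167, -0.00765279]), 'grip_force': 0.0, 'finger_gap': 0.9958551556128179}
```
View pics/top0.png

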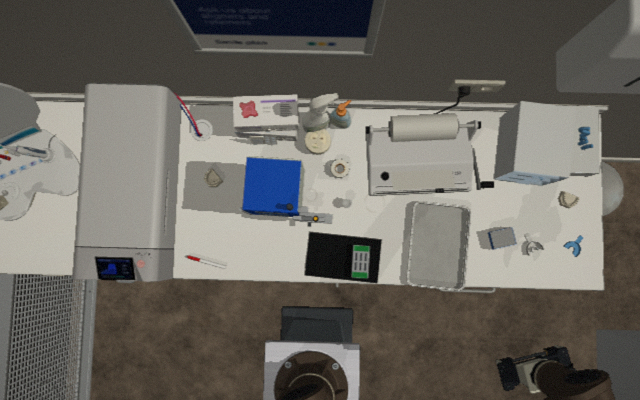

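View pics/side0.png

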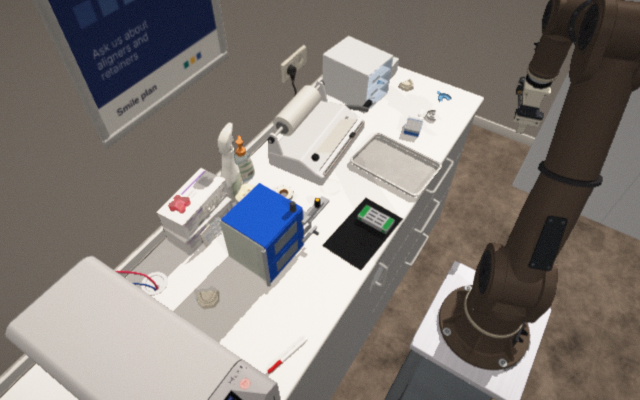

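The top view shows the cupboard at about (272,187), the mat with a new cassette at (361,261), the tray at (438,245) and the robot base at the bottom. The side view shows the same layout, with the hatch knob at about (292,208) and the latch knob at about (317,203).

Create h.py:
```python
import numpy as np, cv2
from scipy.spatial.transform import Rotation as Ro
from cell import arm
def cal(n):
    c=arm.get_calibration(n); f=200/np.tan(np.radians(c["vertical_fov"]/2)); return c,f
def ray(n,p):
    c,f=cal(n); R=np.array(c["R"]);t=np.array(c["t"])
    d=R.T@np.array([(p[0]-c["cx"])/f,(p[1]-c["cy"])/f,1.]); return -R.T@t,d/np.linalg.norm(d)
def onz(n,p,z):
    o,d=ray(n,p); return o+d*(z-o[2])/d[2]
def tri(pt,ps):
    o1,d1=ray("top",pt);o2,d2=ray("side",ps)
    s=np.linalg.lstsq(np.c_[d1,-d2],o2-o1,rcond=None)[0]
    a=o1+s[0]*d1;b=o2+s[1]*d2; return (a+b)/2,np.linalg.norm(a-b)
def proj(n,X):
    c,f=cal(n); v=np.array(c["R"])@np.array(X)+c["t"]; return v[:2]/v[2]*f+[c["cx"],c["cy"]]
def crop(n,x,y,w,h,k,img=None):
    img=arm.capture(n)[:,:,::-1] if img is None else img
    return cv2.resize(img[y:y+h,x:x+w],None,fx=k,fy=k,interpolation=cv2.INTER_CUBIC)
def st():
    s=arm.sense(); R=Ro.from_quat(s["tcp_rot"]); y=R.as_matrix()[:,1]
    print("t",round(s["clock"],2),"tcp",s["tool_pos"].round(1),"closeaxis yaw",np.degrees(np.arctan2(y[1],y[0])).round(1),"z",R.as_matrix()[:,2].round(3),"F",s["wrist_force"].round(1),"gap",round(s["finger_gap"]*92,1),"q",s["joint_pos"].round(2)); return s
def go(p,yaw=None):
    """tool-axis delta to TCP p (mm), closing axis at yaw deg (mod 180), pointing down.
    rotation row(s) first, translation given for both axes before and after turn."""
    s=arm.sense();R=Ro.from_quat(s["tcp_rot"]);M=R.as_matrix()
    d=np.array(p)-s["tool_pos"]; print("no-turn delta",(M.T@d).round(1))
    if yaw is not None:
        a=np.radians(yaw); best=None
        for k in(0,np.pi):
            y=np.array([np.cos(a+k),np.sin(a+k),0]);z=np.array([0,0,-1.]);T=np.c_[np.cross(y,z),y,z]
            rv=(R.inv()*Ro.from_matrix(T)).as_rotvec()
            print(" turn",rv.round(3),"then delta",(T.T@d).round(1))
```

Run:
```python
from h import *
t=cv2.imread("pics/top0.png");s=cv2.imread("pics/side0.png")
a=crop("top",235,150,160,140,5,t);cv2.imwrite("pics/a.png",a[:600])
b=crop("side",215,170,130,120,5,s);cv2.imwrite("pics/b.png",b[:600,:800])
from h import st; st()
```

```text
t 0.1 tcp [ 163.4 -602.8  208.7] closeaxis yaw -74.8 z [-0.001  0.001 -1.   ] F [ 0.4 -0.4 -0.1] gap 91.6 q [ 1.2   0.44  0.02  1.57 -0.01  1.13 -0.08]
```

View pics/a.png

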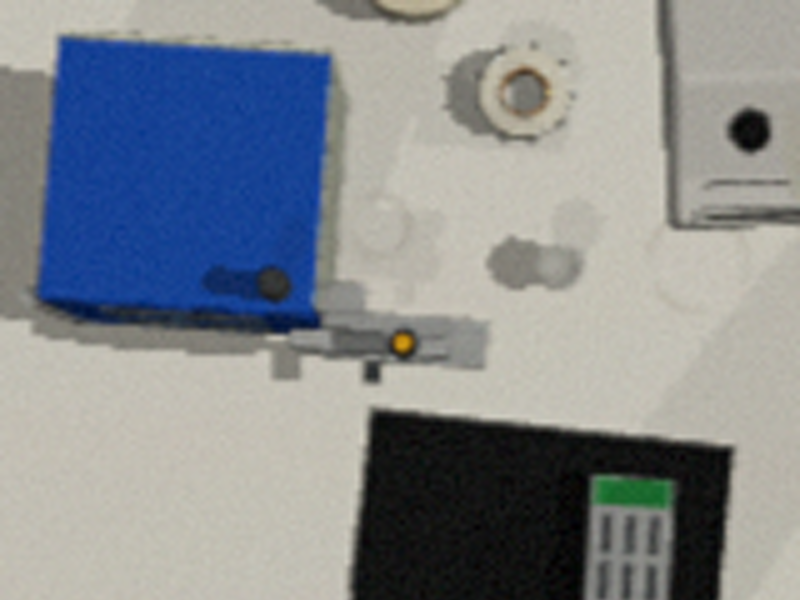

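View pics/b.png

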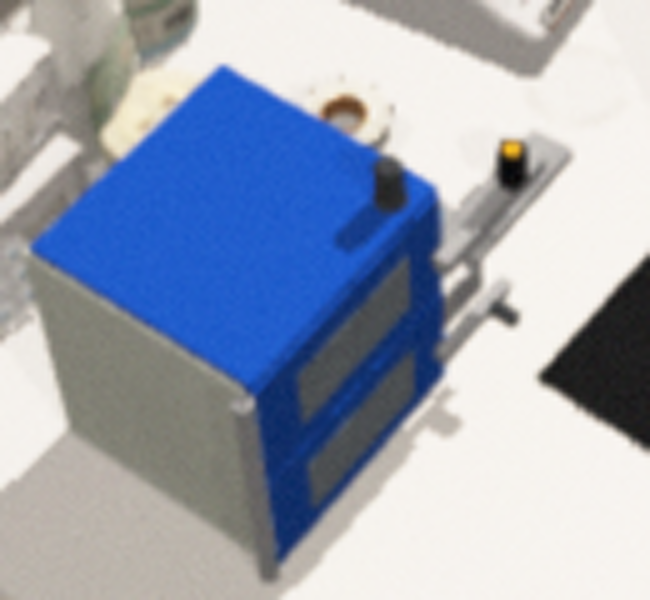

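Run:
```python
from h import *
T=lambda u,v:((u+.5)/5-.5+235,(v+.5)/5-.5+150)
S=lambda u,v:((u+.5)/5-.5+215,(v+.5)/5-.5+170)
P=dict(BL=((60,37),(32,248)),BR=((331,55),(225,68)),FR=((317,328),(435,190)),FL=((38,300),(252,392)),hk=((273,278),(388,163)),lk=((403,342),(513,148)))
for k,(a,b) in P.items():
    X,e=tri(T(*a),S(*b)); print(k,X.round(1),e.round(1))
o=onz("top",(320,210),0);print(o)
```

```text
BL [738.2 210.7 191.6] 1.8
BR [731.7  44.  188. ] 1.2
FR [568.8  50.2 189.8] 13.4
FL [577.4 218.6 190.5] 4.7
hk [590.9  72.6 223.8] 2.6
lk [557.7  -4.7 179.5] 2.7
[595.65286967 -16.64988608   0.        ]
```

```bash
python3 -c "
from h import *
go([558,-5,260],-2.5)
for n in('top','side'):
  print(proj(n,[558,-5,182]))
print(onz('top',(235+403.5/5-.4,150+342.5/5-.4),182))"
python3 inch.py '[0, 0, -10, 0, 0, -0.18, 0, 0, -10, 0, 0, -0.18, 0, 0, -10, 0, 0, -0.18, 0, 0, -10, 0, 0, -0.18, 0, 0, -10, 0, 0, -0.18, 0, 0, 0, 0, 0, -0.18, 0, 0, 0, 0, 0, -0.18]' 1.0
python3 -c "
from h import *
st();go([558,-5,258],-2.5)"
```

```text
no-turn delta [ 537.3 -473.8  -50.7]
 turn [-1.000e-03 -1.000e-03 -1.262e+00] then delta [614.4 368.2 -51.3]
 turn [-1.000e-03  1.000e-03  1.879e+00] then delta [-614.4 -368.2  -51.3]
[315.09100318 217.45307198]
[317.62717218 198.60152952]
[556.03980795  -5.69431221 182.        ]
clock: 0.98
tool_pos: [163.4, -603.0, 259.1]
tcp_rot: [0.721, 0.693, 0.0, -0.0]
wrist_force: [-0.6, 0.7, 0.5]
finger_gap: 0.998
grip_force: 0.0
t 0.97 tcp [ 163.4 -603.   259.1] closeaxis yaw -2.3 z [-0.     0.001 -1.   ] F [-0.6  0.7  0.5] gap 91.8 q [ 1.39  0.42 -0.24  1.48  0.1   1.25  1.09]
no-turn delta [613.4 370.2   1.4]
 turn [-0.    -0.001  0.003] then delta [614.7 368.1   1.1]
 turn [ 1.000e-03 -0.000e+00 -3.138e+00] then delta [-614.7 -368.1    1.1]
```

```bash
python3 inch.py '[47, 28.4, 0, 0, 0, 0, 47, 28.4, 0, 0, 0, 0, 47, 28.4, 0, 0, 0, 0, 47, 28.4, 0, 0, 0, 0, 47, 28.4, 0, 0, 0, 0, 47, 28.4, 0, 0, 0, 0, 47, 28.4, 0, 0, 0, 0, 47, 28.4, 0, 0, 0, 0, 47, 28.4, 0, 0, 0, 0, 47, 28.4, 0, 0, 0, 0, 47, 28.4, 0, 0, 0, 0, 47, 28.4, 0, 0, 0, 0, 49, 28.4, 0, 0, 0, 0, 0, 0, 0, 0, 0, 0]'
python3 -c "
from h import *
st();go([557,-5,177],-2.5)
cv2.imwrite('pics/c.png',np.hstack([crop('top',250,150,130,130,3),crop('side',230,110,130,130,3)]))"
```

```text
clock: 2.72
tool_pos: [561.6, -2.4, 259.0]
tcp_rot: [0.721, 0.693, 0.001, -0.001]
wrist_force: [-1.1, -0.8, 0.4]
finger_gap: 0.997
grip_force: 0.0
t 2.73 tcp [561.6  -2.4 259. ] closeaxis yaw -2.2 z [-0.     0.003 -1.   ] F [-1.1 -0.8  0.4] gap 91.7 q [ 0.36  0.36 -0.61  1.62  0.22  1.23 -0.33]
no-turn delta [-3.  -4.5 81.9]
 turn [-0.    -0.003  0.005] then delta [-2.8 -4.5 82. ]
 turn [ 0.005 -0.    -3.137] then delta [ 2.8  4.5 82. ]
```

View pics/c.png

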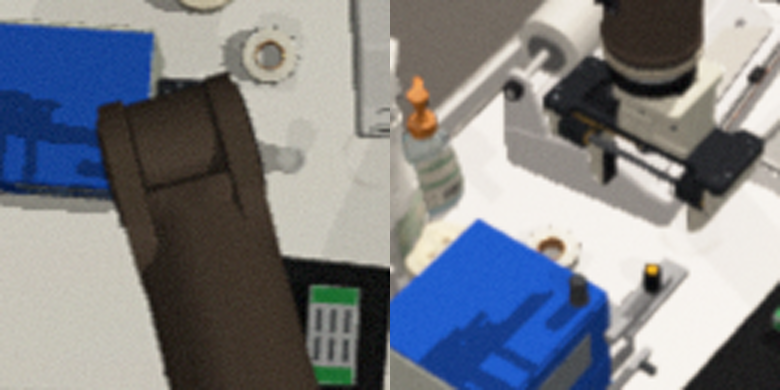

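The top view is blocked by the arm. In the side view the open fingers are centred above the latch knob, at crop (652,268). Next I descend and grip.

```bash
python3 inch.py '[-2.8, -4.5, 20, 0, 0, 0, 0, 0, 20, 0, 0, 0, 0, 0, 20, 0, 0, 0, 0, 0, 20, 0, 0, 0, 0, 0, 0, 0, 0, 0]'
python3 inch.py '[0, 0, 0, 0, 0, 0, 0, 0, 0, 0, 0, 0, 0, 0, 0, 0, 0, 0, 0, 0, 0, 0, 0, 0, 0, 0, 0, 0, 0, 0, 0, 0, 0, 0, 0, 0]' 0
python3 -c "from h import *;st()"
```

```text
clock: 3.45
tool_pos: [554.4, -12.6, 178.2]
tcp_rot: [0.724, 0.69, -0.002, -0.001]
wrist_force: [-0.4, 0.1, 0.6]
finger_gap: 1.0
grip_force: 0.0
clock: 4.2
tool_pos: [556.0, -10.5, 179.4]
tcp_rot: [0.723, 0.691, -0.0, 0.0]
wrist_force: [0.7, 0.3, 0.5]
finger_gap: 0.392
grip_force: 0.0
t 4.2 tcp [556.  -10.5 179.4] closeaxis yaw -2.6 z [-0. -0. -1.] F [0.7 0.3 0.5] gap 36.1 q [ 0.36  0.42 -0.59  1.75  0.27  1.06 -0.37]
```

```bash
python3 inch.py '[4.5, 0, 0, 0, 0, 0, 0, 0, 0, 0, 0, 0, 0, 0, 0, 0, 0, 0, 0, 0, 0, 0, 0, 0, 0, 0, 0, 0, 0, 0]' 
python3 -c "from h import *;st()"
```

```text
clock: 4.82
tool_pos: [556.2, -6.1, 179.4]
tcp_rot: [0.723, 0.691, -0.0, 0.0]
wrist_force: [-0.5, 0.7, 0.3]
finger_gap: 0.006
grip_force: 0.0
t 4.83 tcp [556.2  -6.1 179.4] closeaxis yaw -2.6 z [-0. -0. -1.] F [-0.5  0.7  0.3] gap 0.6 q [ 0.35  0.42 -0.6   1.75  0.27  1.06 -0.38]
```

```bash
python3 -c "
from h import *
cv2.imwrite('pics/d.png',np.hstack([crop('side',280,130,100,100,6)]))
for p in([556,-6,157],[556,-6,179]):print((proj('side',p)-[280,130])*6)"
```

```text
[229.96730602 443.86354035]
[230.28289311 415.89005033]
```

View pics/d.png

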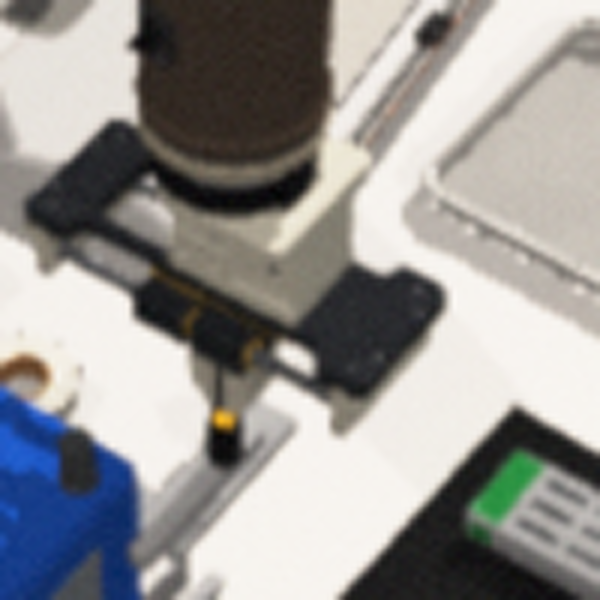

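The fingers closed empty: they appear just behind or above the knob (crop about (218,400)), with the knob at (222,418). I'll check the geometry before trying again.

```bash
python3 -c "
from h import *
print(arm.finger_overhang)
for p in([515,-1,237],[607,-4,237],[561,-2,237]):print(proj('side',p))
a=crop('side',260,100,100,90,6,cv2.imread('pics/d.png')[:1,:1]) if 0 else None
o,d=ray('side',(301.7,170));print('tip back',o+d*(237-o[2])/d[2]);o,d=ray('side',(333,185));print(o+d*(237-o[2])/d[2])
go([556,-6,158],-2.5)"
python3 inch.py '[0, 0, 0, 0, 0, 0]' 0.4
python3 -c "
from h import *
i=crop('side',285,160,70,60,10)
for z in(157,179):
  for dx in(0,):
    q=(proj('side',[556,-6,z])-[285,160]+.5)*10; cv2.circle(i,tuple(int(v) for v in q),3,(0,0,255),-1)
cv2.imwrite('pics/e.png',i);st()"
```

```text
22.0
[329.87849828 193.69845024]
[303.19600189 179.4742801 ]
[316.27430697 186.61000076]
tip back [631.24722693 -32.08225604 237.        ]
[524.55118771 -33.04631017 237.        ]
no-turn delta [ 0.1 -0.2 21.4]
 turn [-0.     0.    -0.003] then delta [ 0.1 -0.2 21.4]
 turn [0.    0.    3.139] then delta [-0.1  0.2 21.4]
clock: 5.0
tool_pos: [556.2, -6.0, 179.4]
tcp_rot: [0.723, 0.691, -0.0, 0.0]
wrist_force: [-0.4, -0.1, -0.0]
finger_gap: 0.069
grip_force: 0.0
t 5.05 tcp [556.2  -6.  179.4] closeaxis yaw -2.6 z [-0. -0. -1.] F [-0.5  0.3 -0.5] gap 10.0 q [ 0.35  0.42 -0.6   1.75  0.27  1.06 -0.38]
```

View pics/e.png

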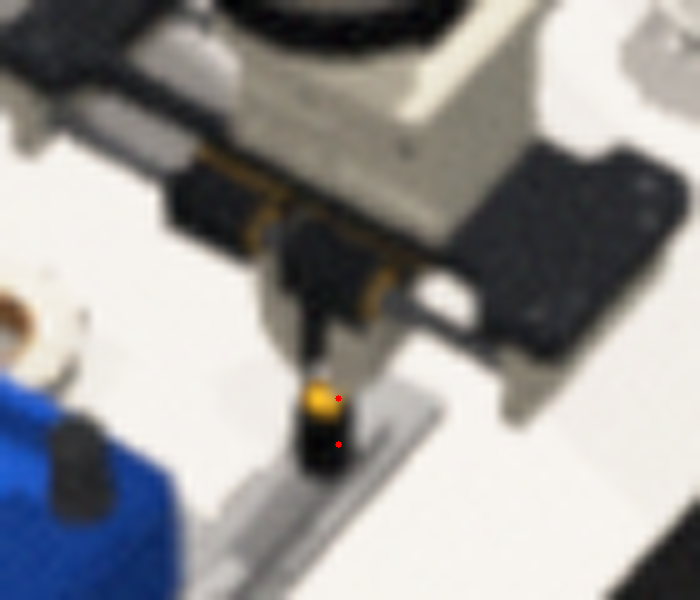

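```bash
python3 -c "
from h import *
print(tri((312.5,176),(291,135.7)))
print(tri((305,176),(283.3,141.7)))
for p in([656,-5,306],[656,33,306],[656,-42,306]):print(proj('top',p),proj('side',p))
"
```

```text
(array([649.02109993,  -3.00051013, 388.28978534]), np.float64(11.886203795585498))
(array([653.38989784,  19.19476574, 381.03878125]), np.float64(3.356330194688205))
[315.08157848 179.83886729] [288.38041932 155.65552429]
[301.5735158  179.49067755] [280.38231718 163.97465947]
[328.2451825  180.17817812] [295.92872795 147.80423674]
```

```bash
python3 inch.py '[0, 0, 0, 0, 0, 0, 0, 0, 0, 0, 0, 0, 0, 0, 0, 0, 0, 0, 0, 0, 0, 0, 0, 0, 0, 0, 0, 0, 0, 0]' 0.8
python3 inch.py '[0, 0, 10, 0, 0, 0, 0, 0, 10, 0, 0, 0, 0, 0, 0, 0, 0, 0, 0, 0, 0, 0, 0, 0]' 0.8
python3 -c "
from h import *
i=crop('side',285,160,70,60,10)
cv2.imwrite('pics/f.png',i);st()"
```

```text
clock: 5.68
tool_pos: [556.2, -6.0, 179.4]
tcp_rot: [0.723, 0.691, -0.0, 0.0]
wrist_force: [0.5, -0.1, 1.0]
finger_gap: 0.653
grip_force: 0.0
clock: 6.18
tool_pos: [556.2, -5.9, 159.3]
tcp_rot: [0.723, 0.691, -0.0, -0.0]
wrist_force: [-0.3, 1.0, -0.2]
finger_gap: 0.8
grip_force: 0.0
t 6.22 tcp [556.3  -5.9 159.5] closeaxis yaw -2.6 z [ 0.  0. -1.] F [0.5 0.3 0.7] gap 73.6 q [ 0.34  0.44 -0.59  1.77  0.28  1.02 -0.4 ]
```

View pics/f.png

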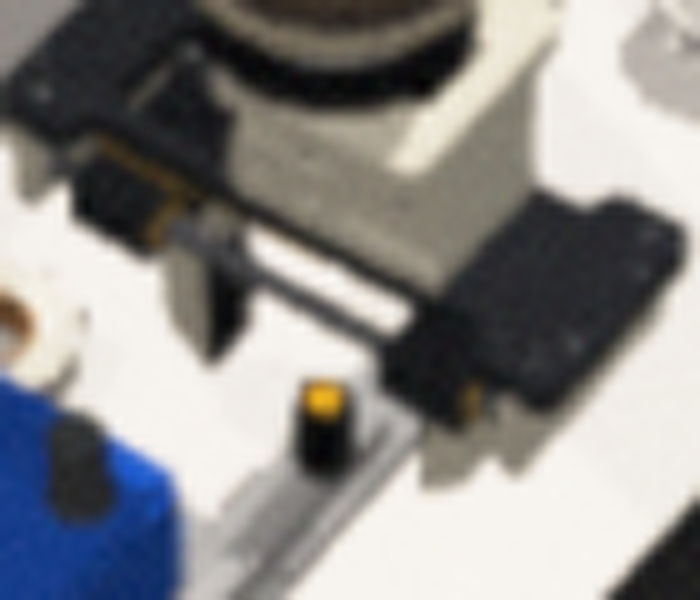

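The fingertips (crop (210,360) and (440,485)) now straddle the knob at (322,400), and they sit about 30 mm higher than the TCP reading implies. I go down another 8 mm and close.

```bash
python3 inch.py '[0, 0, 8, 0, 0, 0, 0, 0, 0, 0, 0, 0]' 0.8
python3 inch.py '[0, 0, 0, 0, 0, 0, 0, 0, 0, 0, 0, 0, 0, 0, 0, 0, 0, 0, 0, 0, 0, 0, 0, 0, 0, 0, 0, 0, 0, 0, 0, 0, 0, 0, 0, 0, 0, 0, 0, 0, 0, 0]' 0
python3 -c "from h import *;st()"
```

```text
clock: 6.48
tool_pos: [555.7, -6.1, 150.7]
tcp_rot: [0.723, 0.691, -0.0, -0.0]
wrist_force: [-0.4, 0.4, 0.1]
finger_gap: 0.801
grip_force: 0.0
clock: 7.35
tool_pos: [557.6, -6.1, 151.6]
tcp_rot: [0.723, 0.691, 0.001, 0.001]
wrist_force: [4.7, -0.0, -3.9]
finger_gap: 0.187
grip_force: 30.0
t 7.35 tcp [557.6  -6.1 151.6] closeaxis yaw -2.7 z [ 0.003  0.    -1.   ] F [ 4.7 -0.  -3.9] gap 17.2 q [ 0.34  0.45 -0.59  1.78  0.29  1.   -0.4 ]
```

```bash
python3 inch.py '[-7, 0, 0, 0, 0, 0, -7, 0, 0, 0, 0, 0, -7, 0, 0, 0, 0, 0, -7, 0, 0, 0, 0, 0, -7, 0, 0, 0, 0, 0, -5, 0, 0, 0, 0, 0, -3, 0, 0, 0, 0, 0, 0, 0, 0, 0, 0, 0, 0, 0, 0, 0, 0, 0]'
python3 -c "from h import *;st()"
```

```text
clock: 8.48
tool_pos: [556.0, -44.1, 151.5]
tcp_rot: [0.722, 0.692, 0.003, -0.001]
wrist_force: [7.6, 12.7, -8.3]
finger_gap: 0.187
grip_force: 30.0
t 8.47 tcp [556.  -44.1 151.5] closeaxis yaw -2.4 z [ 0.004  0.006 -1.   ] F [ 7.6 12.7 -8.3] gap 17.2 q [ 0.41  0.45 -0.58  1.78  0.28  0.99 -0.32]
```

```bash
python3 inch.py '[2, 0, 0, 0, 0, 0, 0, 0, 0, 0, 0, 0, 0, 0, 0, 0, 0, 0, 0, 0, 0, 0, 0, 0]' 0.55
python3 inch.py '[0, 0, -35, 0, 0, 0, 0, 0, -35, 0, 0, 0, 0, 0, -35, 0, 0, -0.16, 0, 0, 0, 0, 0, -0.16, 0, 0, 0, 0, 0, -0.16, 0, 0, 0, 0, 0, 0, 0, 0, 0, 0, 0, 0]' 
python3 -c "
from h import *
st();go([591,72.6,256],25)
cv2.imwrite('pics/g.png',np.hstack([crop('top',250,150,130,130,3),crop('side',230,110,130,130,3)]))"
```

```text
clock: 8.98
tool_pos: [554.1, -47.4, 151.4]
tcp_rot: [0.723, 0.69, -0.0, 0.0]
wrist_force: [0.1, -0.2, 0.0]
finger_gap: 0.536
grip_force: 0.0
clock: 9.85
tool_pos: [554.2, -47.1, 256.3]
tcp_rot: [0.54, 0.842, -0.0, -0.0]
wrist_force: [-0.6, -0.6, 0.5]
finger_gap: 0.551
grip_force: 0.0
t 9.85 tcp [554.2 -47.1 256.3] closeaxis yaw 24.6 z [-0. -0. -1.] F [-0.6 -0.6  0.5] gap 50.7 q [ 0.51  0.38 -0.71  1.63  0.26  1.23  0.18]
no-turn delta [93.5 83.4  0.3]
 turn [-0.    -0.    -0.006] then delta [92.9 84.   0.3]
 turn [-0.     0.     3.135] then delta [-92.9 -84.    0.3]
```

View pics/g.png

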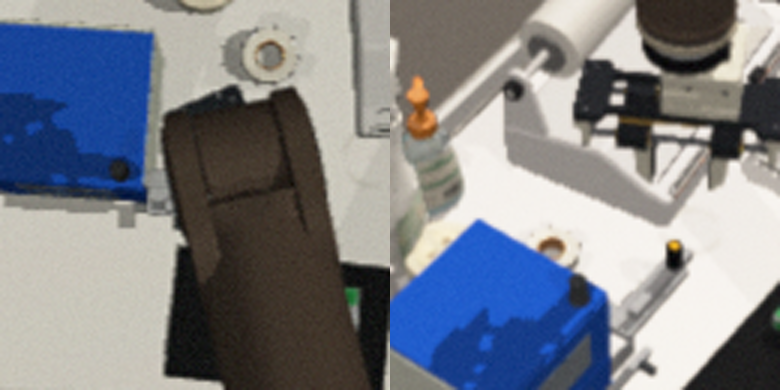

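The latch knob moved from crop (652,268) to (675,248), so the latch is open. Next is the hatch knob.

```bash
python3 inch.py '[31, 28, 0, 0, 0, 0, 31, 28, 0, 0, 0, 0, 31, 28, 0, 0, 0, 0, 0, 0, 0, 0, 0, 0, 0, 0, 0, 0, 0, 0, 0, 0, 20, 0, 0, 0, 0, 0, 20, 0, 0, 0, 0, 0, 18, 0, 0, 0, 0, 0, 0, 0, 0, 0, 0, 0, 0, 0, 0, 0]' 
python3 inch.py '[0, 0, 0, 0, 0, 0, 0, 0, 0, 0, 0, 0, 0, 0, 0, 0, 0, 0, 0, 0, 0, 0, 0, 0, 0, 0, 0, 0, 0, 0, 0, 0, 0, 0, 0, 0]' 0
python3 -c "
from h import *
s=st()
p0=s['tool_pos'];M=Ro.from_quat(s['tcp_rot'])
H=np.array([582,218.]);v=p0[:2]-H;N=20;tot=2.48;rot=1.9
P=lambda k:np.r_[H+Ro.from_euler('z',-tot*k/N).as_matrix()[:2,:2]@v,p0[2]]
for k in range(N):
  R=Ro.from_euler('z',-rot*k/N)*M
  print((R.inv().apply(P(k+1)-P(k))).round(1)[:2],end=' ')
print(P(N),P(10))"
```

```text
clock: 11.2
tool_pos: [591.7, 72.6, 199.0]
tcp_rot: [0.539, 0.843, 0.0, 0.0]
wrist_force: [0.8, 0.7, 0.4]
finger_gap: 0.547
grip_force: 0.0
clock: 11.95
tool_pos: [590.5, 72.3, 198.4]
tcp_rot: [0.538, 0.843, -0.001, -0.0]
wrist_force: [-5.2, -1.9, 5.1]
finger_gap: 0.182
grip_force: 30.0
t 11.95 tcp [590.5  72.3 198.4] closeaxis yaw 24.9 z [-0.002 -0.001 -1.   ] F [-5.2 -1.9  5.1] gap 16.7 q [ 0.27  0.49 -0.7   1.62  0.34  1.16 -0.08]
[  7.7 -16.4] [  8.1 -16.1] [  8.6 -15.9] [  9.1 -15.7] [  9.5 -15.4] [  9.9 -15.1] [ 10.4 -14.8] [ 10.8 -14.5] [ 11.2 -14.2] [ 11.6 -13.8] [ 12.  -13.5] [ 12.4 -13.1] [ 12.8 -12.8] [ 13.2 -12.4] [ 13.5 -12. ] [ 13.9 -11.6] [ 14.2 -11.2] [ 14.5 -10.8] [ 14.8 -10.4] [15.1 -9.9] [485.79482905 327.70749263 198.42304115] [446.99332678 162.64327464 198.42304115]
```

```bash
python3 inch.py '[7.7, -16.4, 0, 0, 0, 0.095, 8.1, -16.1, 0, 0, 0, 0.095, 8.6, -15.9, 0, 0, 0, 0.095, 9.1, -15.7, 0, 0, 0, 0.095, 9.5, -15.4, 0, 0, 0, 0.095, 9.9, -15.1, 0, 0, 0, 0.095, 0, 0, 0, 0, 0, 0]' 
python3 -c "
from h import *
s=st();H=np.array([582,218.]);v=s['tool_pos'][:2]-H;print(np.linalg.norm(v))"
```

```text
clock: 12.82
tool_pos: [489.1, 105.6, 198.4]
tcp_rot: [0.753, 0.658, -0.001, 0.0]
wrist_force: [-3.5, -3.0, 1.9]
finger_gap: 0.189
grip_force: 3.0
t 12.82 tcp [489.1 105.6 198.4] closeaxis yaw -7.7 z [-0.001 -0.001 -1.   ] F [-3.5 -3.   1.9] gap 17.4 q [ 0.18  0.31 -0.63  1.85  0.21  1.05 -0.67]
145.8587203847776
```

```bash
python3 inch.py '[10.4, -14.8, 0, 0, 0, 0.095, 10.8, -14.5, 0, 0, 0, 0.095, 11.2, -14.2, 0, 0, 0, 0.095, 11.6, -13.8, 0, 0, 0, 0.095, 12, -13.5, 0, 0, 0, 0.095, 12.4, -13.1, 0, 0, 0, 0.095, 12.8, -12.8, 0, 0, 0, 0.095, 0, 0, 0, 0, 0, 0]' 
python3 -c "
from h import *
s=st();H=np.array([582,218.]);v=s['tool_pos'][:2]-H;print(np.linalg.norm(v))"
```

```text
clock: 13.82
tool_pos: [435.7, 217.2, 198.2]
tcp_rot: [0.926, 0.377, -0.001, -0.001]
wrist_force: [-7.4, -0.5, 5.4]
finger_gap: 0.185
grip_force: 30.0
t 13.82 tcp [435.7 217.2 198.2] closeaxis yaw -45.7 z [-0.002  0.    -1.   ] F [-7.4 -0.5  5.4] gap 17.0 q [-0.11  0.28 -0.56  1.88  0.17  1.03 -1.54]
146.27208641829316
```

```bash
python3 inch.py '[13.2, -12.4, 0, 0, 0, 0.095, 13.5, -12, 0, 0, 0, 0.095, 13.9, -11.6, 0, 0, 0, 0.095, 14.2, -11.2, 0, 0, 0, 0.095, 14.5, -10.8, 0, 0, 0, 0.095, 14.8, -10.4, 0, 0, 0, 0.095, 15.1, -9.9, 0, 0, 0, 0.095, 0, 0, 0, 0, 0, 0]' 
python3 -c "
from h import *
s=st();H=np.array([582,218.]);v=s['tool_pos'][:2]-H;print(np.linalg.norm(v))"
```

```text
clock: 14.82
tool_pos: [486.8, 330.1, 198.2]
tcp_rot: [0.999, 0.054, -0.0, -0.001]
wrist_force: [-5.2, 3.1, 1.6]
finger_gap: 0.184
grip_force: 30.0
t 14.82 tcp [486.8 330.1 198.2] closeaxis yaw -83.8 z [-0.001  0.002 -1.   ] F [-5.2  3.1  1.6] gap 16.9 q [-0.39  0.42 -0.42  1.65  0.19  1.1  -2.32]
147.09759838900308
```

```bash
python3 inch.py '[0, 0, 0, 0, 0, 0, 0, 0, 0, 0, 0, 0, 0, 0, 0, 0, 0, 0, 0, 0, -30, 0, 0, 0, 0, 0, -30, 0, 0, 0, 0, 0, -30, 0, 0, 0.152]' 0.7
python3 -c "
from h import *
st();go([420,-230,300],-92.5)"
```

```text
clock: 15.58
tool_pos: [487.0, 327.5, 289.4]
tcp_rot: [1.0, -0.025, 0.0, 0.0]
wrist_force: [1.1, -0.0, 0.2]
finger_gap: 0.696
grip_force: 0.0
t 15.57 tcp [487.  327.5 289.4] closeaxis yaw -92.9 z [ 0. -0. -1.] F [ 1.1 -0.   0.2] gap 64.1 q [-0.4   0.35 -0.4   1.52  0.14  1.3  -2.43]
no-turn delta [-39.1 560.1 -10.6]
 turn [ 0.    -0.    -0.006] then delta [-42.6 559.8 -10.6]
 turn [-0.    -0.     3.135] then delta [  42.6 -559.8  -10.6]
```

```bash
python3 inch.py '[-4, 51, -1, 0, 0, 0, -4, 51, -1, 0, 0, 0, -4, 51, -1, 0, 0, 0, -4, 51, -1, 0, 0, 0, -4, 51, -1, 0, 0, 0, -4, 51, -1, 0, 0, 0, -4, 51, -1, 0, 0, 0, -4, 51, -1, 0, 0, 0, -4, 51, -1, 0, 0, 0, -4, 51, -1, 0, 0, 0, -2, 50, 0, 0, 0, 0, 0, 0, 0, 0, 0, 0]' 
python3 -c "
from h import *
t=crop('top',190,130,190,170,1);s=crop('side',205,160,200,170,1)
cv2.imwrite('pics/h_t.png',t);cv2.imwrite('pics/h_s.png',s)
i=arm.capture('top')[:,:,::-1];cv2.imwrite('pics/top1.png',i);j=arm.capture('side')[:,:,::-1];cv2.imwrite('pics/side1.png',j)
cv2.imwrite('pics/i.png',np.vstack([np.hstack([crop('top',240,150,100,75,4,i),crop('side',215,170,100,75,4,j)]),np.hstack([crop('top',300,225,100,75,4,i),crop('side',310,180,100,75,4,j)])]));st()"
```

```text
clock: 17.08
tool_pos: [416.9, -233.7, 298.4]
tcp_rot: [1.0, -0.027, -0.0, 0.001]
wrist_force: [-0.4, 0.6, 1.0]
finger_gap: 0.699
grip_force: 0.0
t 17.27 tcp [ 418.6 -228.2  298.5] closeaxis yaw -92.6 z [ 0.  0. -1.] F [ 0.1  0.4 -0.3] gap 64.5 q [ 0.4   0.13 -0.01  1.78  0.    1.24 -1.23]
```

View pics/i.png

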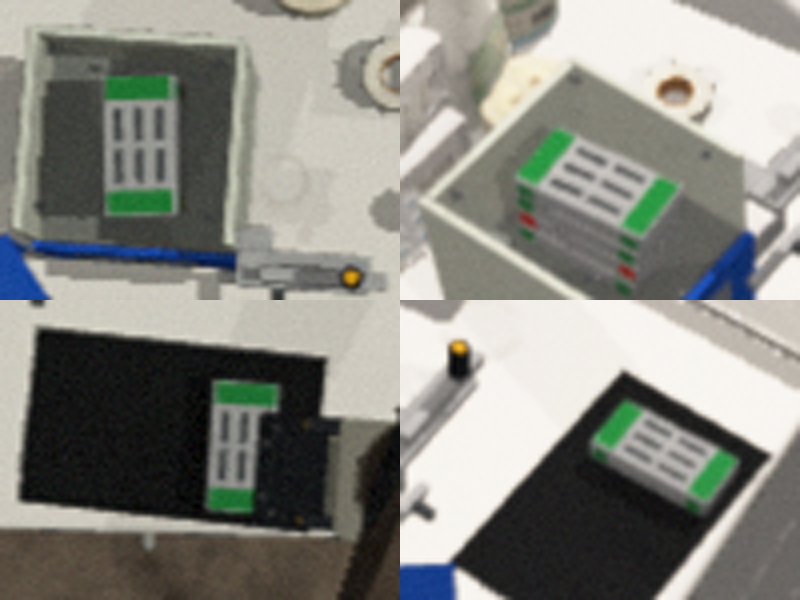

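The top cassette in the well has corners at crop top (105,77), (175,75), (177,214) and (105,214). The side view shows green, red and green layers. The new cassette lies on the mat at crop (243,447).

Run:
```python
from h import *
a=lambda u,v,ox,oy:((u+.5)/4-.5+ox,(v+.5)/4-.5+oy)
def quad(name,T,S,to,so):
    X=[]
    for t,s in zip(T,S):
        x,e=tri(a(*t,*to),a(*s,*so));X.append(x);print(name,x.round(1),e.round(1))
    return np.array(X)
X=quad("stack",[(105,77),(175,75),(177,214),(105,214)],[(117,180),(160,128),(282,185),(238,235)],(240,150),(215,170))
c=X.mean(0);d=(X[0]+X[1]-X[2]-X[3])/2;print(c,np.degrees(np.arctan2(d[1],d[0])),np.linalg.norm(d))
X=quad("new",[(212,81),(280,86),(207,210)],[(190,140),(227,102),(300,205)],(300,225),(310,180))
c=(X[1]+X[2])/2;d=X[0]-X[2];print(c,np.degrees(np.arctan2(d[1],d[0])),np.linalg.norm(d))
for p in[(38,27),(20,198),(327,57)]:print("mat",onz("top",a(*p,300,225),2))
for p in[(227,72),(370,157),(55,260)]:print("mat side",onz("side",a(*p,310,180),2))
# well rim corners, top z=188 outer
for p in[(28,28),(243,36),(238,236)]:print("rim",onz("top",a(*p,240,150),188))
for p in[(412,203),(468,206),(465,289),(407,285)]:print("tray",onz("top",p,18))
# stack top via plane
for z in(160,180):
    print(z,np.mean([onz("top",a(*t,240,150),z) for t in[(105,77),(175,75),(177,214),(105,214)]],0),np.mean([onz("side",a(*t,215,170),z) for t in[(117,180),(160,128),(282,185),(238,235)]],0))
```

```text
stack [706.3 152.8 171.6] 1.9
stack [709.3  98.5 172.3] 2.3
stack [601.9  93.5 175.5] 4.4
stack [600.  148.4 180.3] 4.5
[654.38840426 123.29988647 174.92070239] 2.5121514814539574 107.15953056671052
new [ 480.8 -129.2   22. ] 4.0
new [ 478.  -187.5   12.3] 3.4
new [ 374.7 -127.    14.9] 8.6
[ 426.35036534 -157.23586232   13.59984532] -1.2368372916915096 106.44362898631448
mat [521.15979961  18.47934059   2.        ]
mat [375.57838347  29.47708967   2.        ]
mat [ 502.34586556 -228.69650106    2.        ]
mat side [ 498.71238281 -223.04445968    2.        ]
mat side [ 355.41970045 -208.51072535    2.        ]
mat side [519.25484405  19.43625893   2.        ]
rim [739.32650047 210.77952647 188.        ]
rim [737.30571285  45.20509559 188.        ]
rim [583.23320089  44.23813536 188.        ]
tray [ 626.41869383 -328.44924649   18.        ]
tray [ 621.24619472 -517.76300626   18.        ]
tray [ 342.40724924 -508.82768332   18.        ]
tray [ 350.08721875 -315.28738974   18.        ]
160 [654.75730349 124.12922842 160.        ] [663.59664108 115.69113135 160.        ]
180 [652.20126852 121.90053788 180.        ] [653.11134632 126.82236869 180.        ]
```

```bash
python3 -c "
from h import *
j=cv2.imread('pics/side1.png');cv2.imwrite('pics/j.png',crop('side',240,198,50,50,11,j))"
```

```text
(no output)
```

View pics/j.png

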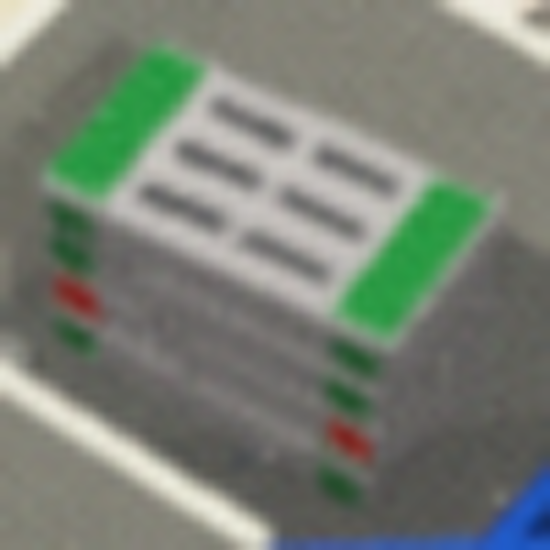

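The enlarged crop shows four layers, green, green, red and green, so cassette_4 is present. The top corners are at crop (48,180), (158,42), (497,200) and (383,345).

Run:
```python
from h import *
S=[onz("side",((u+.5)/11-.5+240,(v+.5)/11-.5+198),180) for u,v in[(48,180),(158,42),(497,200),(383,345)]]
i=cv2.imread("pics/top1.png")
# top camera: segment the top cassette by brightness/green within the well
r=i[165:205,260:290].astype(int); m=((r.max(2)>115)|((r[:,:,1]-r[:,:,2]>40))).astype(np.uint8)
n,l,s,c=cv2.connectedComponentsWithStats(m); k=1+s[1:,4].argmax()
rc=cv2.minAreaRect(np.argwhere(l==k)[:,::-1].astype(np.float32)+[260,165]); print(rc)
T=[onz("top",p,180) for p in cv2.boxPoints(rc)]
for n,X in(("side",S),("top",T)):
    X=np.array(X);print(n,X.round(1)[:,:2].tolist(),X.mean(0).round(1))
    for a,b in((0,1),(1,2),(2,3),(3,0)):
        d=X[a]-X[b];print(np.linalg.norm(d).round(1),np.degrees(np.arctan2(d[1],d[0])).round(1),end="; ")
    print()
go([652.5,124,300],-88)
```

```text
Traceback (most recent call last):
cv2.error: OpenCV(4.12.0) /io/opencv/modules/imgproc/src/convhull.cpp:143: error: (-215:Assertion failed) total >= 0 && (depth == CV_32F || depth == CV_32S) in function 'convexHull'
```

```bash
cat >> h.py <<'E'
def cass(i,x0,x1,y0,y1,z,th=115):
    r=i[y0:y1,x0:x1].astype(int); m=((r.max(2)>th)|((r[:,:,1]-r[:,:,2]>40))|(r[:,:,2]-r[:,:,1]>40)).astype(np.uint8)
    n,l,s,c=cv2.connectedComponentsWithStats(m); k=1+s[1:,4].argmax()
    P=np.argwhere(l==k)[:,::-1]+np.array([x0,y0]); W=np.array([onz("top",p,z)[:2] for p in P])
    C=W.mean(0); u,_,vt=np.linalg.svd(W-C); d=vt[0]*np.sign(vt[0][0])
    ext=[np.ptp((W-C)@v)for v in vt]; print("cass px",s[k][:4]+[x0,y0,0,0],"centre",C.round(1),"yaw",np.degrees(np.arctan2(d[1],d[0])).round(1),"ext",np.round(ext,0))
E
python3 - <<'E'
from h import *
S=[onz("side",((u+.5)/11-.5+240,(v+.5)/11-.5+198),180) for u,v in[(48,180),(158,42),(497,200),(383,345)]]
cass(cv2.imread("pics/top1.png"),260,290,165,205,180)
X=np.array(S);print(X.round(1)[:,:2].tolist(),X.mean(0).round(1))
for a,b in((0,1),(1,2),(2,3),(3,0)):
        d=X[a]-X[b];print(np.linalg.norm(d).round(1),np.degrees(np.arctan2(d[1],d[0])).round(1),end="; ")
cass(cv2.imread("pics/top0.png"),350,375,240,285,22)
go([652.5,124,300],-88)
E
```

```text
cass px [265 169  19  35] centre [652.6 122.2] yaw 2.8 ext [106.  56.]
[[704.0, 155.5], [708.4, 103.8], [603.0, 97.3], [600.5, 150.3]] [654.  126.7 180. ]
51.9 94.9; 105.5 3.5; 53.0 -87.3; 103.6 -177.1; cass px [352 245  17  33] centre [ 425.2 -156.9] yaw -2.4 ext [106.  52.]
no-turn delta [ 217.7 -362.4   -1.3]
 turn [-0.   -0.   -0.08] then delta [ 246.1 -343.8   -1.5]
 turn [-0.000e+00  1.000e-03  3.061e+00] then delta [-246.1  343.8   -1.5]
```

```bash
python3 inch.py '[0, 0, 0, 0, 0, -0.096, 36, -48.5, 0, 0, 0, 0, 36, -48.5, 0, 0, 0, 0, 36, -48.5, 0, 0, 0, 0, 36, -48.5, 0, 0, 0, 0, 36, -48.5, 0, 0, 0, 0, 36, -48.5, 0, 0, 0, 0, 36, -48.5, 0, 0, 0, 0, 0, 0, 35, 0, 0, 0, 0, 0, 35, 0, 0, 0, 0, 0, 30, 0, 0, 0, 0, 0, 0, 0, 0, 0, 0, 0, 0, 0, 0, 0]' 0
python3 -c "
from h import *
st();go([653,124,182],-87)"
```

```text
clock: 18.9
tool_pos: [653.9, 123.1, 199.9]
tcp_rot: [1.0, 0.025, 0.001, -0.0]
wrist_force: [-0.5, 0.7, 0.3]
finger_gap: 0.005
grip_force: 0.0
t 18.9 tcp [653.9 123.1 199.9] closeaxis yaw -87.1 z [ 0.002  0.001 -1.   ] F [-0.5  0.7  0.3] gap 0.4 q [-0.14  0.52 -0.2   1.46  0.11  1.17 -1.88]
no-turn delta [-0.9 -0.9 17.9]
 turn [-0.001 -0.002 -0.002] then delta [-0.9 -1.  17.9]
 turn [-3.000e-03  1.000e-03  3.139e+00] then delta [ 0.9  1.  17.9]
```

```bash
python3 inch.py '[0, 0, 8, 0, 0, 0, 0, 0, 7, 0, 0, 0, 0, 0, 2, 0, 0, 0, 0, 0, 2, 0, 0, 0, 0, 0, 0, 0, 0, 0]' |egrep 'pos|force'
python3 inch.py '[0, 0, 2, 0, 0, 0, 0, 0, 2, 0, 0, 0, 0, 0, 0, 0, 0, 0]' |egrep 'pos|force'
python3 inch.py '[0, 0, 2, 0, 0, 0, 0, 0, 1, 0, 0, 0, 0, 0, 0, 0, 0, 0]' |egrep 'pos|force'
```

```text
tool_pos: [653.5, 122.0, 179.4]
wrist_force: [0.5, 0.4, 0.2]
grip_force: 0.0
tool_pos: [653.4, 122.0, 175.2]
wrist_force: [0.0, -0.4, -0.1]
grip_force: 0.0
tool_pos: [653.5, 121.9, 172.3]
wrist_force: [-0.2, -0.1, 0.3]
grip_force: 0.0
```

```bash
python3 inch.py '[0, 0, 2, 0, 0, 0, 0, 0, 1, 0, 0, 0, 0, 0, 0, 0, 0, 0]' |egrep 'pos|force'
python3 inch.py '[0, 0, 2, 0, 0, 0, 0, 0, 1, 0, 0, 0, 0, 0, 0, 0, 0, 0]' |egrep 'pos|wrist'
```

```text
tool_pos: [653.5, 122.0, 169.3]
wrist_force: [0.8, -0.8, -0.0]
grip_force: 0.0
tool_pos: [653.4, 122.0, 166.2]
wrist_force: [-0.6, 0.7, -2.5]
```

```bash
python3 inch.py '[0, 0, 1, 0, 0, 0, 0, 0, 0, 0, 0, 0]' |egrep 'pos|wrist'
python3 inch.py '[0, 0, 1, 0, 0, 0, 0, 0, 0, 0, 0, 0]' |egrep 'pos|wrist'
```

```text
tool_pos: [653.5, 122.0, 165.3]
wrist_force: [0.4, 1.0, 0.8]
tool_pos: [653.5, 122.0, 164.3]
wrist_force: [-0.3, -0.3, -0.1]
```

```bash
for i in 1 2 3; do python3 inch.py '[0, 0, 2, 0, 0, 0, 0, 0, 0, 0, 0, 0]' |egrep 'pos|wrist'; done
```

```text
tool_pos: [653.7, 122.0, 163.1]
wrist_force: [-1.8, -0.1, 5.5]
tool_pos: [653.8, 122.1, 163.0]
wrist_force: [-7.5, -1.8, 18.7]
tool_pos: [653.9, 122.1, 162.9]
wrist_force: [-12.5, -3.3, 30.5]
```

```bash
python3 inch.py '[0, 0, -16, 0, 0, 0, 0, 1.5, -10, 0, 0, 0, 0, -3.5, 0, 0, 0, 0, 0, 0, 0, 0, 0, 0, 0, 0, 0, 0, 0, 0, 0, 0, 0, 0, 0, 0, 0, 0, 0, 0, 0, 0, 0, 0, 0, 0, 0, 0, 0, 0, 0, 0, 0, 0, 0, 0, 0, 0, 0, 0, 0, 0, 0, 0, 0, 0]' 1.0
python3 -c "
from h import *
st();go([653,124,147],-87)"
```

```text
clock: 23.65
tool_pos: [653.4, 124.0, 184.4]
tcp_rot: [1.0, 0.024, 0.0, 0.0]
wrist_force: [-0.0, 0.3, 0.2]
finger_gap: 0.997
grip_force: 0.0
t 23.65 tcp [653.4 124.  184.4] closeaxis yaw -87.2 z [ 0. -0. -1.] F [-0.   0.3  0.2] gap 91.8 q [-0.14  0.53 -0.2   1.48  0.11  1.14 -1.88]
no-turn delta [-0.4 -0.1 37.4]
 turn [ 0.    -0.    -0.004] then delta [-0.4 -0.1 37.4]
 turn [-0.    -0.     3.138] then delta [ 0.4  0.1 37.4]
```

```bash
python3 inch.py '[0, 0, 13, 0, 0, 0, 0, 0, 13, 0, 0, 0, 0, 0, 11, 0, 0, 0, 0, 0, 0, 0, 0, 0, 0, 0, 0, 0, 0, 0]' | egrep 'pos|wrist'
python3 inch.py '[0, 0, 0, 0, 0, 0, 0, 0, 0, 0, 0, 0, 0, 0, 0, 0, 0, 0, 0, 0, 0, 0, 0, 0, 0, 0, 0, 0, 0, 0, 0, 0, 0, 0, 0, 0]' 0
python3 -c "from h import *;st()"
```

```text
tool_pos: [653.6, 124.1, 147.6]
wrist_force: [-0.2, 1.1, 0.5]
clock: 25.02
tool_pos: [653.4, 124.1, 147.5]
tcp_rot: [1.0, 0.024, 0.0, -0.0]
wrist_force: [-0.1, 0.4, 1.0]
finger_gap: 0.607
grip_force: 30.0
t 25.02 tcp [653.4 124.1 147.5] closeaxis yaw -87.2 z [ 0.  0. -1.] F [-0.1  0.4  1. ] gap 55.9 q [-0.14  0.56 -0.2   1.53  0.12  1.07 -1.89]
```

```bash
python3 inch.py '[0, 0, -10, 0, 0, 0, 0, 0, -20, 0, 0, 0, 0, 0, -25, 0, 0, 0, 0, 0, -25, 0, 0, 0, -36, 25, 0, 0, 0, 0, -45, 31, 0, 0, 0, 0, -45, 31, 0, 0, 0, 0, -45, 31, 0, 0, 0, 0, -45.5, 30.6, 0, 0, 0, 0, 0, 0, 40, 0, 0, 0, 0, 0, 50, 0, 0, 0, 0, 0, 50, 0, 0, 0, 0, 0, 50, 0, 0, 0, 0, 0, 35, 0, 0, 0, 0, 0, 0, 0, 0, 0, 0, 0, 0, 0, 0, 0]'
python3 -c "from h import *;st();go([444,-35,-10.5],-87)"
```

```text
clock: 27.02
tool_pos: [445.4, -35.0, 3.7]
tcp_rot: [1.0, 0.024, 0.001, 0.0]
wrist_force: [-0.7, 0.1, -1.4]
finger_gap: 0.607
grip_force: 30.0
t 27.02 tcp [445.4 -35.    3.7] closeaxis yaw -87.2 z [ 0.002 -0.    -1.   ] F [-0.7  0.1 -1.4] gap 55.9 q [ 0.08  0.47 -0.16  2.2   0.15  0.49 -1.71]
no-turn delta [-1.5 -0.  14.2]
 turn [ 0.    -0.002 -0.004] then delta [-1.4 -0.  14.2]
 turn [-2.000e-03 -0.000e+00  3.138e+00] then delta [ 1.4  0.  14.2]
```

```bash
python3 inch.py '[0, 0, 6, 0, 0, 0, 0, 0, 4, 0, 0, 0, 0, 0, 0, 0, 0, 0]'|egrep 'pos|wrist';for i in 1 2 3; do python3 inch.py '[0, 0, 2, 0, 0, 0, 0, 0, 0, 0, 0, 0]' |egrep 'pos|wrist'; done
```

```text
tool_pos: [444.4, -35.0, -7.5]
wrist_force: [-0.9, -0.3, -1.5]
tool_pos: [444.4, -35.0, -9.6]
wrist_force: [0.5, -0.5, -0.7]
tool_pos: [444.6, -35.0, -10.8]
wrist_force: [-4.1, 0.5, 16.9]
tool_pos: [445.0, -35.0, -11.9]
wrist_force: [-6.7, 0.2, 34.2]
```

```bash
python3 inch.py '[0, 0, -3.5, 0, 0, 0, 0, 0, 0, 0, 0, 0, 0, 0, 0, 0, 0, 0, 0, 0, 0, 0, 0, 0, 0, 0, 0, 0, 0, 0, 0, 0, -30, 0, 0, 0, 0, 0, -50, 0, 0, 0, 0, 0, -50, 0, 0, 0, 0, 0, -50, 0, 0, 0, 0, 0, -48, 0, 0, 0]' 1.0 |egrep 'clock|gap'
python3 -c "from h import *;st();go([653.4,124,230],-87.2)"
```

```text
clock: 29.4
finger_gap: 0.996
t 29.4 tcp [444.1 -35.  219.7] closeaxis yaw -87.2 z [ 0. -0. -1.] F [0.7 0.2 0.4] gap 91.6 q [ 0.15  0.15 -0.21  1.96  0.04  1.04 -1.6 ]
no-turn delta [ 216.8 -148.6  -10.2]
 turn [ 0. -0. -0.] then delta [ 216.8 -148.6  -10.3]
 turn [-0.    -0.     3.141] then delta [-216.8  148.6  -10.3]
```

```bash
python3 inch.py '[44, -30, 0, 0, 0, 0, 44, -30, 0, 0, 0, 0, 43, -29.6, 0, 0, 0, 0, 43, -29.6, 0, 0, 0, 0, 43, -29.6, 0, 0, 0, 0, 0, 0, 0, 0, 0, 0, 0, 0, 0, 0, 0, 0, 0, 0, 30, 0, 0, 0, 0, 0, 30, 0, 0, 0, 0, 0, 25, 0, 0, 0, 0, 0, 8, 0, 0, 0, 0, 0, 0, 0, 0, 0, 0, 0, 0, 0, 0, 0]' | egrep 'pos|wrist'
python3 -c "from h import *;st()"
python3 inch.py '[0, 0, 0, 0, 0, 0, 0, 0, 0, 0, 0, 0, 0, 0, 0, 0, 0, 0, 0, 0, 0, 0, 0, 0, 0, 0, 0, 0, 0, 0, 0, 0, 0, 0, 0, 0]' 0
```

```text
tool_pos: [654.6, 124.1, 126.3]
wrist_force: [-0.3, 0.3, -0.3]
t 31.02 tcp [654.6 124.1 126.3] closeaxis yaw -87.2 z [ 0.002  0.    -1.   ] F [-0.3  0.3 -0.3] gap 91.8 q [-0.12  0.58 -0.23  1.55  0.15  1.03 -1.91]
clock: 31.78
tool_pos: [653.9, 124.3, 124.9]
tcp_rot: [1.0, 0.024, 0.0, -0.0]
wrist_force: [-0.7, 0.5, 1.2]
finger_gap: 0.611
grip_force: 30.0
```

```bash
python3 inch.py '[0, 0, -10, 0, 0, 0, 0, 0, -20, 0, 0, 0, 0, 0, -30, 0, 0, 0, 0, 0, -25, 0, 0, 0, -36, 25, 0, 0, 0, 0, -45, 31, 0, 0, 0, 0, -45, 31, 0, 0, 0, 0, -45, 31, 0, 0, 0, 0, -46, 30.9, 0, 0, 0, 0, 0, 0, 0, 0, 0, 0, 0, 0, 50, 0, 0, 0, 0, 0, 50, 0, 0, 0, 0, 0, 50, 0, 0, 0, 0, 0, 38, 0, 0, 0, 0, 0, 8, 0, 0, 0, 0, 0, 0, 0, 0, 0, 0, 0, 0, 0, 0, 0]' |tail -3
python3 -c "from h import *;st();go([444.5,-35,6.9],-87.2)"
```

```text
wrist_force: [1.0, -0.6, -1.5]
finger_gap: 0.606
grip_force: 30.0
t 33.9 tcp [445.9 -35.   15.4] closeaxis yaw -87.2 z [ 0.003 -0.    -1.   ] F [ 1.  -0.6 -1.5] gap 55.7 q [ 0.11  0.45 -0.19  2.19  0.17  0.52 -1.73]
no-turn delta [-1.4 -0.   8.5]
 turn [ 0.    -0.003 -0.   ] then delta [-1.4 -0.   8.5]
 turn [-0.004 -0.     3.141] then delta [1.4 0.  8.5]
```

```bash
python3 inch.py '[0, 0, 3, 0, 0, 0, 0, 0, 1.5, 0, 0, 0, 0, 0, 0, 0, 0, 0, 0, 0, 0, 0, 0, 0]'|egrep 'pos|wrist';for i in 1 2; do python3 inch.py '[0, 0, 2, 0, 0, 0, 0, 0, 0, 0, 0, 0]' |egrep 'pos|wrist'; done
```

```text
tool_pos: [444.5, -35.1, 9.5]
wrist_force: [0.0, 0.1, -1.0]
tool_pos: [444.3, -35.1, 7.2]
wrist_force: [0.3, -0.6, -1.6]
tool_pos: [444.6, -35.1, 6.4]
wrist_force: [-5.6, -0.5, 21.3]
```

```bash
python3 inch.py '[0, 0, -1.7, 0, 0, 0, 0, 0, 0, 0, 0, 0, 0, 0, 0, 0, 0, 0, 0, 0, 0, 0, 0, 0, 0, 0, 0, 0, 0, 0, 0, 0, -30, 0, 0, 0, 0, 0, -50, 0, 0, 0, 0, 0, -50, 0, 0, 0, 0, 0, -50, 0, 0, 0, 0, 0, -30, 0, 0, 0]' 1.0 |egrep 'clock|gap'
python3 inch.py '[44, -30, 0, 0, 0, 0, 44, -30, 0, 0, 0, 0, 43, -29.6, 0, 0, 0, 0, 43, -29.6, 0, 0, 0, 0, 43, -29.6, 0, 0, 0, 0, 0, 0, 0, 0, 0, 0, 0, 0, 0, 0, 0, 0, 0, 0, 30, 0, 0, 0, 0, 0, 30, 0, 0, 0, 0, 0, 25, 0, 0, 0, 0, 0, 8, 0, 0, 0, 0, 0, 0, 0, 0, 0, 0, 0, 0, 0, 0, 0]' | egrep 'pos|wrist'
python3 -c "from h import *;st();go([653.5,124,111],-87.2)"
```

```text
clock: 36.15
finger_gap: 1.001
tool_pos: [654.6, 124.1, 125.6]
wrist_force: [0.7, -0.1, 0.4]
t 37.77 tcp [654.6 124.1 125.6] closeaxis yaw -87.2 z [ 0.002  0.    -1.   ] F [ 0.7 -0.1  0.4] gap 92.4 q [-0.1   0.59 -0.26  1.54  0.17  1.03 -1.93]
no-turn delta [-1.1  0.  14.6]
 turn [-0.    -0.002 -0.001] then delta [-1.1  0.  14.6]
 turn [-3.000e-03  0.000e+00  3.141e+00] then delta [ 1.1 -0.  14.6]
```

```bash
python3 inch.py '[0, 0, 6, 0, 0, 0, 0, 0, 4, 0, 0, 0, 0, 0, 0, 0, 0, 0]'|egrep 'pos|wrist'; python3 inch.py '[0, 0, 2, 0, 0, 0, 0, 0, 0, 0, 0, 0]' |egrep 'pos|wrist'
python3 inch.py '[0, 0, 0, 0, 0, 0, 0, 0, 0, 0, 0, 0, 0, 0, 0, 0, 0, 0, 0, 0, 0, 0, 0, 0, 0, 0, 0, 0, 0, 0, 0, 0, 0, 0, 0, 0]' 0
```

```text
tool_pos: [653.6, 124.1, 113.6]
wrist_force: [0.2, -0.5, -0.6]
tool_pos: [653.9, 124.1, 112.0]
wrist_force: [-0.4, 0.4, -0.4]
clock: 39.15
tool_pos: [653.9, 124.1, 112.2]
tcp_rot: [1.0, 0.024, 0.0, 0.0]
wrist_force: [-0.1, 0.0, 1.2]
finger_gap: 0.606
grip_force: 29.9
```

```bash
python3 inch.py '[0, 0, -10, 0, 0, 0, 0, 0, -20, 0, 0, 0, 0, 0, -30, 0, 0, 0, 0, 0, -40, 0, 0, 0, 0, 0, 0, 0, 0, 0, 0, 0, 0, 0, 0, 0]' |tail -2
python3 -c "
from h import *
i=arm.capture('top')[:,:,::-1];cv2.imwrite('pics/top2.png',i);a=cv2.imread('pics/top0.png')
for n,(x0,x1,y0,y1) in dict(tray=(395,480,195,300),new=(345,385,235,285),bottom=(262,290,165,205)).items():
  d=np.abs(i[y0:y1,x0:x1].astype(int)-a[y0:y1,x0:x1]);print(n,d.mean().round(1),(d.max(2)>60).mean().round(3))
cass(i,350,380,240,285,22)
st();go([485,-418,210],-87.2);go([485,-418,210],-92.2)"
```

```text
finger_gap: 0.607
grip_force: 29.9
tray 14.1 0.0
new 9.5 0.0
bottom 53.6 0.992
cass px [352 245  17  33] centre [ 424.8 -156.9] yaw -1.5 ext [107.  53.]
t 39.95 tcp [653.3 123.8 211.3] closeaxis yaw -87.2 z [-0.001 -0.001 -1.   ] F [ 0.4 -0.4 -1.6] gap 55.9 q [-0.1   0.52 -0.27  1.44  0.14  1.2  -1.91]
no-turn delta [-194.5  533.     1.9]
 turn [ 0.     0.001 -0.   ] then delta [-194.6  533.     1.3]
 turn [ 2.000e-03 -1.000e-03  3.141e+00] then delta [ 194.6 -533.     1.3]
no-turn delta [-194.5  533.     1.9]
 turn [0.001 0.001 0.087] then delta [-147.4  547.9    1.3]
 turn [-2.000e-03  1.000e-03 -3.054e+00] then delta [ 147.4 -547.9    1.3]
```

```bash
python3 inch.py '[-17.7, 48.5, 0, 0, 0, 0, -17.7, 48.5, 0, 0, 0, 0, -17.7, 48.5, 0, 0, 0, 0, -17.7, 48.5, 0, 0, 0, 0, -17.7, 48.5, 0, 0, 0, 0, -17.7, 48.5, 0, 0, 0, 0, -17.7, 48.5, 0, 0, 0, 0, -17.7, 48.5, 0, 0, 0, 0, -17.7, 48.5, 0, 0, 0, 0, -17.7, 48.5, 0, 0, 0, 0, -17.7, 48.5, 0, 0, 0, 0, 0, 0, 50, 0, 0, 0, 0, 0, 50, 0, 0, 0, 0, 0, 50, 0, 0, 0, 0, 0, 40, 0, 0, 0, 0, 0, 14, 0, 0, 0, 0, 0, 0, 0, 0, 0, 0, 0, 0, 0, 0, 0]' |tail -2
python3 -c "
from h import *
st()"
python3 inch.py '[0, 0, 4, 0, 0, 0, 0, 0, 4, 0, 0, 0, 0, 0, 0, 0, 0, 0]'|egrep 'pos|wrist'
```

```text
finger_gap: 0.607
grip_force: 29.9
t 42.2 tcp [ 486.5 -419.     9.8] closeaxis yaw -87.2 z [ 0.002 -0.002 -1.   ] F [-1.3 -0.5 -1. ] gap 55.9 q [ 0.71  0.67 -0.13  1.71  0.12  0.76 -0.99]
tool_pos: [485.3, -418.1, 0.0]
wrist_force: [-0.5, 0.1, -0.5]
```

```bash
python3 inch.py '[0, 0, 2.5, 0, 0, 0, 0, 0, 2, 0, 0, 0, 0, 0, 0, 0, 0, 0]'|egrep 'pos|wrist';for i in 1 2; do python3 inch.py '[0, 0, 1.5, 0, 0, 0, 0, 0, 0, 0, 0, 0]' |egrep 'pos|wrist'; done
```

```text
tool_pos: [485.3, -418.1, -4.6]
wrist_force: [0.7, -0.8, -1.3]
tool_pos: [485.5, -418.3, -5.9]
wrist_force: [0.3, -0.5, -0.8]
tool_pos: [485.5, -418.3, -5.9]
wrist_force: [-4.9, 3.3, 14.1]
```

```bash
python3 inch.py '[0, 0, -1, 0, 0, 0, 0, 0, 0, 0, 0, 0, 0, 0, 0, 0, 0, 0, 0, 0, 0, 0, 0, 0, 0, 0, -30, 0, 0, 0, 0, 0, -50, 0, 0, 0, 0, 0, -50, 0, 0, 0, 0, 0, -50, 0, 0, 0, 0, 0, 0, 0, 0, 0]' 1.0 |egrep 'clock|gap'
python3 -c "
from h import *
i=arm.capture('top')[:,:,::-1];cv2.imwrite('pics/top3.png',i);j=arm.capture('side')[:,:,::-1];cv2.imwrite('pics/side3.png',j)
a=cv2.imread('pics/top0.png')
cass(i,260,290,165,205,120);cass(i,350,380,240,285,22);cass(i,308,345,235,285,42)
cv2.imwrite('pics/k.png',np.hstack([crop('top',250,155,50,60,7,i),crop('side',235,180,60,60,7,j)]))
st()"
```

```text
clock: 44.58
finger_gap: 0.999
cass px [268 170  17  33] centre [659.4 131.9] yaw 1.2 ext [103.  51.]
cass px [352 246  17  32] centre [ 423.8 -156.5] yaw -1.9 ext [105.  53.]
cass px [317 248  17  23] centre [425.4 -36.4] yaw 6.7 ext [77. 55.]
t 44.67 tcp [ 485.4 -418.3  173.8] closeaxis yaw -87.2 z [ 0.001 -0.001 -1.   ] F [-0.2  0.8 -1.3] gap 91.9 q [ 0.72  0.5  -0.14  1.57  0.08  1.08 -0.96]
```

View pics/k.png

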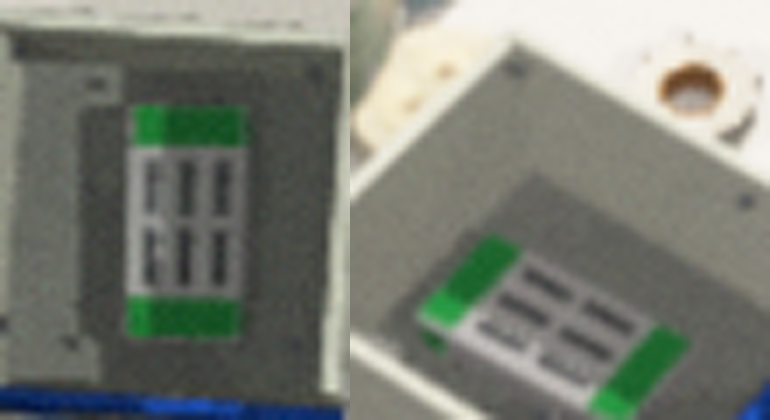

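The bottom cassette lies free in the well, with crop top corners (133,105), (247,105), (240,338) and (127,337). In the side view they are (420,312), (490,235) and (688,345).

Run:
```python
from h import *
A=lambda u,v,ox,oy:((u+.5)/7-.5+ox,(v+.5)/7-.5+oy)
T=[(133,105),(247,105),(240,338),(127,337)];S=[(70,312),(140,235),(338,345)]
X=np.array([tri(A(*t,250,155),A(*s,235,180))[0] for t,s in zip(T,S)]);print(X.round(1),(X[0]+X[2])/2)
for z in(116,120):
    t=np.array([onz("top",A(*p,250,155),z) for p in T]);s=np.array([onz("side",A(*p,235,180),z) for p in S])
    print(z,t.mean(0).round(1),((s[0]+s[2])/2).round(1))
    for q in(t,s): d=q[1]-q[2];e=q[0]-q[1];print(np.degrees(np.arctan2(d[1],d[0])).round(1),np.degrees(np.arctan2(-e[0],e[1])).round(1),np.linalg.norm(d).round(1),np.linalg.norm(e).round(1))
```

```text
[[713.  151.  118.1]
 [715.7  99.4 112.9]
 [608.9  99.5 113.1]] [660.97031999 125.29385835 115.61023983]
116 [659.5 124.2 116. ] [662.6 126.3 116. ]
0.2 1.5 107.6 52.5
-0.3 0.5 105.4 48.6
120 [659.  123.7 120. ] [660.6 128.4 120. ]
0.2 1.5 107.3 52.3
-0.3 0.5 105.0 48.5
```

```bash
cat >> h.py <<'E'
def rect(n,i,x0,x1,y0,y1,z,th=60):
    r=i[y0:y1,x0:x1]; m=(r.max(2)>th).astype(np.uint8); m=cv2.morphologyEx(m,cv2.MORPH_CLOSE,np.ones((3,3)))
    _,l,s,_=cv2.connectedComponentsWithStats(m); k=1+s[1:,4].argmax()
    W=np.array([onz(n,p+np.array([x0,y0]),z)[:2] for p in np.argwhere(l==k)[:,::-1]],np.float32)
    (c,wh,a)=cv2.minAreaRect(W); print(n,"px",s[k],"c",np.round(c,1),"wh",np.round(wh,1),"a",round(a,1))
E
python3 - <<'E'
from h import *
i=cv2.imread("pics/top3.png");j=cv2.imread("pics/side3.png")
for th in(60,90):
    rect("top",i,345,379,240,284,22,th);rect("top",i,308,344,238,284,42,th)
print([proj("side",p).round(0) for p in([444,-35,42],[424,-157,22])])
P=np.vstack([np.hstack([crop("top",305,230,80,55,5,i),crop("side",325,185,80,55,5,j)])]);cv2.imwrite("pics/l.png",P)
E
```

```text
top px [  0   5  34  39 677] c [ 415.9 -161.2] wh [127.1 110.6] a 1.4
top px [  8   0  19  34 572] c [444.7 -37.6] wh [110.7  57.2] a 3.4
top px [  7   5  18  33 510] c [ 424.3 -157.4] wh [ 55.8 106.7] a 87.5Traceback (most recent call last):
  File "<stdin>", line 4, in <module>
  File "h.py", line 43, in rect
    W=np.array([onz(n,p+np.array([x0,y0]),z)[:2] for p in np.argwhere(l==k)[:,::-1]],np.float32)
                ~~~^^^^^^^^^^^^^^^^^^^^^^^^^
  File "h.py", line 10, in onz
    o,d=ray(n,p); return o+d*(z-o[2])/d[2]
        ~~~^^^^^
  File "h.py", line 7, in ray
    c,f=cal(n); R=np.array(c["R"]);t=np.array(c["t"])
        ~~~^^^
  File "h.py", line 5, in cal
    c=arm.get_calibration(n); f=200/np.tan(np.radians(c["vertical_fov"]/2)); return c,f
ValueError: time passes only in moves, steps and waits
```

```bash
python3 inch.py '[0, 0, 0, 0, 0, 0.0925, -14.5, -52, 0, 0, 0, 0, -14.5, -52, 0, 0, 0, 0, -14.5, -52, 0, 0, 0, 0, -14.5, -52, 0, 0, 0, 0, -14.5, -52.4, 0, 0, 0, 0, 0, 0, 50, 0, 0, 0, 0, 0, 50, 0, 0, 0, 0, 0, 40, 0, 0, 0, 0, 0, 0, 0, 0, 0, 0, 0, 0, 0, 0, 0]' |egrep 'clock|gap'
python3 -c "
from h import *
st();go([424.4,-155,-5],-92.5)"
```

```text
clock: 46.05
finger_gap: 0.998
t 46.05 tcp [ 424.5 -154.9   34.1] closeaxis yaw -92.5 z [-0.  0. -1.] F [-0.4 -0.5  0.5] gap 91.8 q [ 0.39  0.42 -0.2   2.16  0.15  0.58 -1.53]
no-turn delta [-0.1  0.1 39.1]
 turn [-0.  0. -0.] then delta [-0.1  0.1 39.1]
 turn [1.000e-03 0.000e+00 3.141e+00] then delta [ 0.1 -0.1 39.1]
```

```bash
python3 inch.py '[0, 0, 20, 0, 0, 0, 0, 0, 15, 0, 0, 0, 0, 0, 4, 0, 0, 0, 0, 0, 0, 0, 0, 0, 0, 0, 0, 0, 0, 0]' |egrep 'pos|wrist'
python3 inch.py '[0, 0, 0, 0, 0, 0, 0, 0, 0, 0, 0, 0, 0, 0, 0, 0, 0, 0, 0, 0, 0, 0, 0, 0, 0, 0, 0, 0, 0, 0, 0, 0, 0, 0, 0, 0]' 0 |egrep 'pos|wrist|gap|grip'
python3 inch.py '[0, 0, -10, 0, 0, 0, 0, 0, -30, 0, 0, 0, 0, 0, -45, 0, 0, 0, 0, 0, -45, 0, 0, 0, 0, 0, -45, 0, 0, 0, 0, 0, -45, 0, 0, -0.054, 0, 0, 0, 0, 0, 0]' |egrep 'pos|wrist|gap|grip'
python3 -c "
from h import *
st();go([659.8,125.9,215],-89.4)"
```

```text
tool_pos: [425.1, -155.1, -4.5]
wrist_force: [-0.4, 0.3, -0.2]
tool_pos: [424.4, -154.9, -5.4]
wrist_force: [0.4, -0.2, 0.4]
finger_gap: 0.606
grip_force: 30.0
tool_pos: [426.3, -155.3, 218.4]
wrist_force: [0.1, 0.1, -2.4]
finger_gap: 0.607
grip_force: 30.0
t 48.3 tcp [ 426.3 -155.3  218.4] closeaxis yaw -89.4 z [ 0.007 -0.002 -1.   ] F [ 0.1  0.1 -2.4] gap 55.8 q [ 0.46  0.16 -0.25  1.95  0.05  1.04 -1.38]
no-turn delta [ 236.5 -278.7    4.3]
 turn [ 0.002 -0.006  0.   ] then delta [ 236.4 -278.7    3.4]
 turn [ 1.000e-02  3.000e-03 -3.141e+00] then delta [-236.4  278.7    3.4]
```

```bash
python3 inch.py '[39.6, -46.5, 0, 0, 0, 0, 39.6, -46.5, 0, 0, 0, 0, 39.6, -46.5, 0, 0, 0, 0, 39.6, -46.5, 0, 0, 0, 0, 39.6, -46.5, 0, 0, 0, 0, 39.6, -46.5, 0, 0, 0, 0, 0, 0, 0, 0, 0, 0, 0, 0, 0, 0, 0, 0, 0, 0, 0, 0, 0, 0]' |egrep 'pos|wrist'
python3 -c "
from h import *
st();go([659.8,125.9,113],-89.4)"
```

```text
tool_pos: [658.6, 124.7, 214.4]
wrist_force: [0.8, -0.3, -1.3]
t 49.42 tcp [658.6 124.7 214.4] closeaxis yaw -89.5 z [-0.001 -0.001 -1.   ] F [ 0.8 -0.3 -1.3] gap 56.0 q [-0.06  0.53 -0.34  1.42  0.18  1.22 -1.97]
no-turn delta [  1.3  -1.3 101.4]
 turn [ 0.001  0.001 -0.002] then delta [  1.2  -1.2 101.4]
 turn [ 1.000e-03 -2.000e-03  3.139e+00] then delta [ -1.2   1.2 101.4]
```

```bash
python3 inch.py '[1.3, -1.3, 35, 0, 0, 0, 0, 0, 35, 0, 0, 0, 0, 0, 20, 0, 0, 0, 0, 0, 6, 0, 0, 0, 0, 0, 0, 0, 0, 0, 0, 0, 0, 0, 0, 0, 0, 0, 0, 0, 0, 0]' |egrep 'pos|wrist'
python3 inch.py '[0, 0, 1.5, 0, 0, 0, 0, 0, 1, 0, 0, 0, 0, 0, 0, 0, 0, 0, 0, 0, 0, 0, 0, 0]' |egrep 'pos|wrist'
python3 inch.py '[0, 0, 1.2, 0, 0, 0, 0, 0, 0, 0, 0, 0]' |egrep 'pos|wrist'
```

```text
tool_pos: [660.9, 127.9, 119.6]
wrist_force: [-0.4, -0.0, -0.8]
tool_pos: [660.4, 127.8, 116.1]
wrist_force: [0.5, 0.2, -0.0]
tool_pos: [660.3, 127.8, 114.8]
wrist_force: [0.4, -0.4, -1.0]
```

```bash
python3 inch.py '[-0.5, 1.9, 0, 0, 0, 0, 0, 0, 1, 0, 0, 0, 0, 0, 0, 0, 0, 0, 0, 0, 0, 0, 0, 0]' |egrep 'pos|wrist'
python3 inch.py '[0, 0, 1.2, 0, 0, 0, 0, 0, 0, 0, 0, 0]' |egrep 'pos|wrist'
python3 inch.py '[0, 0, 1.2, 0, 0, 0, 0, 0, 0, 0, 0, 0]' |egrep 'pos|wrist'
```

```text
tool_pos: [659.9, 125.9, 113.9]
wrist_force: [-0.0, 0.4, -0.6]
tool_pos: [660.0, 126.0, 112.8]
wrist_force: [0.4, -0.6, -0.1]
tool_pos: [660.1, 125.9, 112.7]
wrist_force: [-3.6, -1.1, 8.3]
```

```bash
python3 inch.py '[0, 0, -0.8, 0, 0, 0, 0, 0, 0, 0, 0, 0, 0, 0, 0, 0, 0, 0, 0, 0, 0, 0, 0, 0, 0, 0, -20, 0, 0, 0, 0, 0, -40, 0, 0, 0, 0, 0, -45, 0, 0, 0, 0, 0, 0, 0, 0, 0.038, 0, 0, 0, 0, 0, 0]' 1.0 |egrep 'clock|gap'
python3 -c "
from h import *
st();go([444.5,-35,80],-87.2)"
```

```text
clock: 53.18
finger_gap: 0.997
t 53.17 tcp [659.7 125.8 216.8] closeaxis yaw -91.6 z [-0. -0. -1.] F [-0.4  0.4  0. ] gap 91.7 q [-0.06  0.53 -0.33  1.41  0.18  1.23 -2.01]
no-turn delta [-210.5  166.7  137. ]
 turn [ 0.     0.    -0.077] then delta [-222.8  150.1  136.8]
 turn [ 1.000e-03 -1.000e-03  3.065e+00] then delta [ 222.8 -150.1  136.8]
```

Wrong turn direction there; I correct it on the way.

```bash
python3 inch.py '[0, 0, 0, 0, 0, -0.077, -44.5, 30, 0, 0, 0, 0, -44.5, 30, 0, 0, 0, 0, -44.5, 30, 0, 0, 0, 0, -44.5, 30, 0, 0, 0, 0, -44.8, 30.1, 0, 0, 0, 0, 0, 0, 45, 0, 0, 0, 0, 0, 45, 0, 0, 0, 0, 0, 45, 0, 0, 0, 0, 0, 0, 0, 0, 0, 0, 0, 0, 0, 0, 0]' |egrep 'clock|gap'
python3 -c "
from h import *
i=arm.capture('top')[:,:,::-1];cv2.imwrite('pics/top4.png',i);j=arm.capture('side')[:,:,::-1];cv2.imwrite('pics/side4.png',j)
cv2.imwrite('pics/l.png',np.hstack([crop('top',255,160,40,50,10,i),crop('side',240,195,40,50,10,j)]))
st();go([444.5,-35,15],-87.2)"
```

```text
clock: 54.55
finger_gap: 1.0
t 54.65 tcp [445.9 -34.9  83.8] closeaxis yaw -87.2 z [ 0.002 -0.    -1.   ] F [-0.9  0.3  0.4] gap 91.6 q [ 0.23  0.34 -0.34  2.12  0.17  0.71 -1.74]
no-turn delta [-1.6  0.  68.8]
 turn [ 0.    -0.002  0.001] then delta [-1.4  0.  68.8]
 turn [ 0.004  0.    -3.141] then delta [ 1.4 -0.  68.8]
```

View pics/l.png

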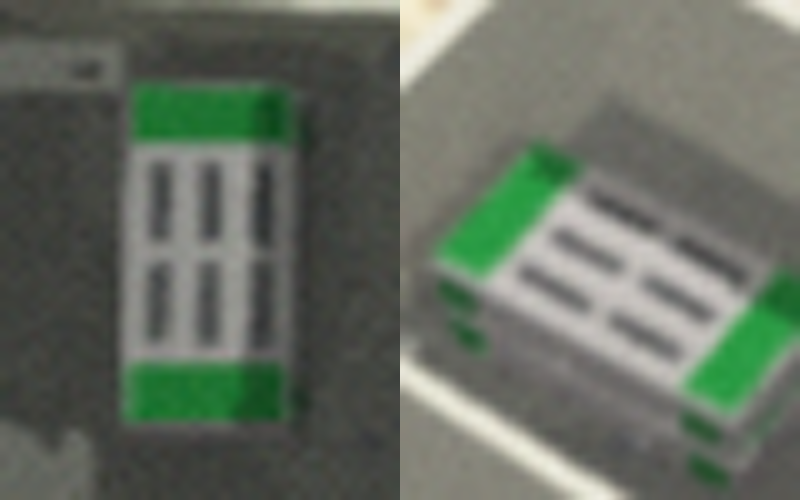

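The placed cassette has crop top corners (130,85), (292,85), (288,420) and (122,420). The lower bands in the side view sit about 8 crop pixels to the right.

Run:
```python
from h import *
A=lambda u,v,ox,oy:((u+.5)/10-.5+ox,(v+.5)/10-.5+oy)
T=[(130,85),(292,85),(288,420),(122,420)]
t=np.array([onz("top",A(*p,255,160),140) for p in T]);print(t.mean(0).round(1));d=t[1]-t[2];print(np.degrees(np.arctan2(d[1],d[0])))
print((proj("side",[660,150,130])-proj("side",[660,150,110]))*10,(proj("side",[605,150,130])-proj("side",[605,150,110]))*10)
S=[(60,292),(68,335),(300,425),(308,468)]
P=[onz("side",A(*p,240,195),z) for p,z in zip(S,(130,110,130,110))];print(P[1]-P[0],P[3]-P[2])
```

```text
[660.8 124.6 140. ]
1.2537283996769493
[ -6.23240717 -39.34160601] [ -4.56412014 -38.89992544]
[ -0.8424734    0.90856527 -20.        ] [ -1.54087708   0.66665441 -20.        ]
```

```bash
python3 inch.py '[0, 0, 30, 0, 0, 0, 0, 0, 30, 0, 0, 0, 0, 0, 8, 0, 0, 0, 0, 0, 0, 0, 0, 0, 0, 0, 0, 0, 0, 0]' |egrep 'pos|wrist'
python3 inch.py '[0, 0, 0, 0, 0, 0, 0, 0, 0, 0, 0, 0, 0, 0, 0, 0, 0, 0, 0, 0, 0, 0, 0, 0, 0, 0, 0, 0, 0, 0, 0, 0, 0, 0, 0, 0]' 0 |egrep 'pos|wrist|gap|grip'
python3 inch.py '[0, 0, -10, 0, 0, 0, 0, 0, -30, 0, 0, 0, 0, 0, -50, 0, 0, 0, 0, 0, -50, 0, 0, 0, 0, 0, -50, 0, 0, 0.038, 0, 0, -25, 0, 0, 0, 0, 0, 0, 0, 0, 0, 0, 0, 0, 0, 0, 0]' |egrep 'pos|wrist|gap|grip'
python3 -c "
from h import *
st();go([659.3,125.9,230],-89.4)"
```

```text
tool_pos: [445.8, -35.0, 15.5]
wrist_force: [0.2, -0.6, -0.1]
tool_pos: [444.8, -35.0, 14.3]
wrist_force: [-0.8, -0.5, 2.2]
finger_gap: 0.608
grip_force: 30.0
tool_pos: [444.0, -35.0, 228.6]
wrist_force: [0.4, -0.1, -1.5]
finger_gap: 0.605
grip_force: 30.0
t 57.02 tcp [444.  -35.  228.6] closeaxis yaw -89.4 z [-0.001 -0.    -1.   ] F [ 0.4 -0.1 -1.5] gap 55.6 q [ 0.29  0.15 -0.37  1.93  0.06  1.07 -1.67]
no-turn delta [ 217.1 -158.5   -1.6]
 turn [0.    0.001 0.001] then delta [ 217.  -158.6   -1.4]
 turn [-2.000e-03  0.000e+00 -3.141e+00] then delta [-217.   158.6   -1.4]
```

```bash
python3 inch.py '[43.4, -31.7, 0, 0, 0, 0, 43.4, -31.7, 0, 0, 0, 0, 43.4, -31.7, 0, 0, 0, 0, 43.4, -31.7, 0, 0, 0, 0, 43.4, -31.7, 0, 0, 0, 0, 0, 0, 0, 0, 0, 0, 0, 0, 35, 0, 0, 0, 0, 0, 35, 0, 0, 0, 0, 0, 18, 0, 0, 0, 0, 0, 0, 0, 0, 0, 0, 0, 0, 0, 0, 0, 0, 0, 0, 0, 0, 0]' |egrep 'pos|wrist'
python3 -c "
from h import *
st();go([659.3,125.9,132.3],-89.4)"
```

```text
tool_pos: [660.8, 126.2, 142.8]
wrist_force: [-0.4, -0.4, -0.7]
t 58.52 tcp [660.8 126.2 142.8] closeaxis yaw -89.4 z [ 0.002  0.001 -1.   ] F [-0.4 -0.4 -0.7] gap 55.9 q [-0.03  0.6  -0.37  1.5   0.23  1.08 -2.02]
no-turn delta [-1.5  0.3 10.5]
 turn [-0.001 -0.002  0.001] then delta [-1.5  0.3 10.5]
 turn [ 4.000e-03 -1.000e-03 -3.141e+00] then delta [ 1.5 -0.3 10.5]
```

```bash
python3 inch.py '[-0.4, 0.3, 5, 0, 0, 0, 0, 0, 2, 0, 0, 0, 0, 0, 0, 0, 0, 0, 0, 0, 0, 0, 0, 0]' |egrep 'pos|wrist'
python3 inch.py '[0, 0, 1.2, 0, 0, 0, 0, 0, 0, 0, 0, 0]' |egrep 'pos|wrist'
```

```text
tool_pos: [659.6, 125.7, 134.4]
wrist_force: [-0.4, 0.5, -0.8]
tool_pos: [659.6, 125.6, 133.0]
wrist_force: [-0.7, 0.2, -1.1]
```

```bash
python3 inch.py '[0, 0, 1.2, 0, 0, 0, 0, 0, 0, 0, 0, 0]' |egrep 'pos|wrist'
python3 inch.py '[0, 0, 0, 0, 0, 0, 0, 0, 0, 0, 0, 0, 0, 0, 0, 0, 0, 0, 0, 0, 0, 0, 0, 0, 0, 0, 0, 0, 0, 0, 0, 0, -20, 0, 0, 0, 0, 0, -35, 0, 0, 0, 0, 0, -35, 0, 0, -0.038, 0, 0, 0, 0, 0, 0]' 1.0 |egrep 'clock|gap'
python3 -c "
from h import *
st();go([444.5,-35,70],-87.2)"
```

```text
tool_pos: [659.7, 125.7, 132.5]
wrist_force: [-2.5, -0.2, 3.4]
clock: 60.65
finger_gap: 1.002
t 60.65 tcp [661.3 126.4 225.3] closeaxis yaw -87.2 z [ 0.005  0.002 -1.   ] F [ 1.  -0.8 -1.2] gap 92.2 q [-0.02  0.54 -0.39  1.4   0.21  1.24 -1.96]
no-turn delta [-225.4  150.7  153.8]
 turn [-0.001 -0.006  0.001] then delta [-224.4  150.6  155.3]
 turn [ 9.000e-03 -2.000e-03 -3.141e+00] then delta [ 224.4 -150.6  155.3]
```

```bash
python3 inch.py '[-44.5, 30, 0, 0, 0, 0, -44.5, 30, 0, 0, 0, 0, -44.5, 30, 0, 0, 0, 0, -44.5, 30, 0, 0, 0, 0, -44.8, 30.1, 0, 0, 0, 0, 0, 0, 50, 0, 0, 0, 0, 0, 50, 0, 0, 0, 0, 0, 50, 0, 0, 0, 0, 0, 50, 0, 0, 0, 0, 0, 20, 0, 0, 0, 0, 0, 0, 0, 0, 0, 0, 0, 0, 0, 0, 0]' |egrep 'pos|clock|gap'
python3 -c "
from h import *
st();go([444.5,-35,-5],-87.2)"
```

```text
clock: 62.15
tool_pos: [444.8, -35.2, 2.5]
finger_gap: 0.999
t 62.15 tcp [444.8 -35.2   2.5] closeaxis yaw -87.2 z [ 0.001  0.    -1.   ] F [ 0.6 -0.1  1.1] gap 91.9 q [ 0.21  0.48 -0.32  2.19  0.3   0.51 -1.87]
no-turn delta [-0.3 -0.2  7.5]
 turn [ 0.    -0.001  0.   ] then delta [-0.3 -0.2  7.5]
 turn [ 1.000e-03  0.000e+00 -3.141e+00] then delta [0.3 0.2 7.5]
```

```bash
python3 inch.py '[0, 0, 6, 0, 0, 0, 0, 0, 0, 0, 0, 0]' |egrep 'pos|wrist'
python3 inch.py '[0, 0, 0, 0, 0, 0, 0, 0, 0, 0, 0, 0, 0, 0, 0, 0, 0, 0, 0, 0, 0, 0, 0, 0, 0, 0, 0, 0, 0, 0, 0, 0, 0, 0, 0, 0]' 0 |egrep 'pos|wrist|gap|grip'
python3 inch.py '[0, 0, -10, 0, 0, 0, 0, 0, -30, 0, 0, 0, 0, 0, -50, 0, 0, 0, 0, 0, -50, 0, 0, 0, 0, 0, -50, 0, 0, 0.038, 0, 0, -45, 0, 0, 0, 0, 0, 0, 0, 0, 0, 0, 0, 0, 0, 0, 0]' |egrep 'pos|wrist|gap|grip'
python3 -c "
from h import *
st();go([659.8,125.9,230],-89.4)"
```

```text
tool_pos: [444.7, -35.3, -3.8]
wrist_force: [-0.0, -0.0, 0.0]
tool_pos: [444.5, -35.2, -4.1]
wrist_force: [0.4, -0.6, 1.3]
finger_gap: 0.603
grip_force: 30.0
tool_pos: [443.8, -35.3, 230.6]
wrist_force: [0.5, 0.4, -0.5]
finger_gap: 0.603
grip_force: 30.0
t 64.15 tcp [443.8 -35.3 230.6] closeaxis yaw -89.4 z [-0.001 -0.    -1.   ] F [ 0.5  0.4 -0.5] gap 55.4 q [ 0.34  0.16 -0.43  1.93  0.07  1.08 -1.68]
no-turn delta [ 217.8 -158.7    0.5]
 turn [0.    0.001 0.001] then delta [ 217.7 -158.9    0.6]
 turn [-1.000e-03  0.000e+00 -3.141e+00] then delta [-217.7  158.9    0.6]
```

```bash
python3 inch.py '[43.5, -31.7, 0, 0, 0, 0, 43.5, -31.7, 0, 0, 0, 0, 43.5, -31.7, 0, 0, 0, 0, 43.5, -31.7, 0, 0, 0, 0, 43.5, -31.7, 0, 0, 0, 0, 0, 0, 0, 0, 0, 0, 0, 0, 30, 0, 0, 0, 0, 0, 30, 0, 0, 0, 0, 0, 8, 0, 0, 0, 0, 0, 0, 0, 0, 0, 0, 0, 0, 0, 0, 0, 0, 0, 0, 0, 0, 0]' |egrep 'pos|wrist'
python3 inch.py '[0, 0, 3, 0, 0, 0, 0, 0, 0, 0, 0, 0, 0, 0, 0, 0, 0, 0]' |egrep 'pos|wrist'
python3 -c "
from h import *
st();go([659.6,125.9,153.9],-89.4)"
```

```text
tool_pos: [660.7, 125.9, 164.1]
wrist_force: [-0.9, -0.7, -0.4]
tool_pos: [660.1, 125.7, 159.9]
wrist_force: [0.3, 0.1, -1.0]
t 66.03 tcp [660.1 125.7 159.9] closeaxis yaw -89.4 z [-0. -0. -1.] F [ 0.3  0.1 -1. ] gap 56.0 q [-0.    0.59 -0.43  1.48  0.26  1.13 -2.04]
no-turn delta [-0.5 -0.2  6. ]
 turn [0.    0.    0.001] then delta [-0.5 -0.2  6. ]
 turn [-0.     0.    -3.141] then delta [0.5 0.2 6. ]
```

```bash
python3 inch.py '[-0.5, -0.2, 3, 0, 0, 0, 0, 0, 1.5, 0, 0, 0, 0, 0, 0, 0, 0, 0, 0, 0, 0, 0, 0, 0]' |egrep 'pos|wrist'
python3 inch.py '[0, 0, 1.2, 0, 0, 0, 0, 0, 0, 0, 0, 0]' |egrep 'pos|wrist'
python3 inch.py '[0, 0, 1, 0, 0, 0, 0, 0, 0, 0, 0, 0]' |egrep 'pos|wrist'
```

```text
tool_pos: [659.7, 125.9, 155.4]
wrist_force: [-0.8, 0.9, -0.5]
tool_pos: [659.6, 125.9, 154.1]
wrist_force: [1.2, 0.7, -0.1]
tool_pos: [659.7, 125.9, 154.1]
wrist_force: [-2.1, 0.4, 5.6]
```

```bash
python3 inch.py '[0, 0, -0.5, 0, 0, 0, 0, 0, 0, 0, 0, 0, 0, 0, 0, 0, 0, 0, 0, 0, 0, 0, 0, 0, 0, 0, 0, 0, 0, 0, 0, 0, -20, 0, 0, 0, 0, 0, -40, 0, 0, 0, 0, 0, -50, 0, 0, 0, 0, 0, -27, 0, 0, -0.097, 0, 0, 0, 0, 0, 0]' 1.0 |egrep 'clock|gap'
python3 -c "
from h import *
st();go([486.8,329.5,290],-83.8)"
```

```text
clock: 68.28
finger_gap: 1.001
t 68.28 tcp [660.8 126.5 293.5] closeaxis yaw -83.8 z [ 0.004  0.001 -1.   ] F [-0.5 -0.7 -1. ] gap 92.1 q [ 0.01  0.51 -0.46  1.29  0.22  1.39 -1.9 ]
no-turn delta [-150.9 -220.7    2.9]
 turn [-0.001 -0.005  0.001] then delta [-151.  -220.6    3.5]
 turn [ 7.000e-03 -1.000e-03 -3.141e+00] then delta [151.  220.6   3.5]
```

```bash
python3 inch.py '[-30, -44.2, 0, 0, 0, 0, -30, -44.2, 0, 0, 0, 0, -30, -44.2, 0, 0, 0, 0, -30, -44.2, 0, 0, 0, 0, -30, -44.2, 0, 0, 0, 0, 0, 0, 0, 0, 0, 0, 0, 0, 0, 0, 0, 0, 0, 0, 0, 0, 0, 0]' 0.6 |egrep 'clock|gap'
python3 -c "
from h import *
i=arm.capture('top')[:,:,::-1].copy();cv2.imwrite('pics/top5.png',i);j=arm.capture('side')[:,:,::-1];cv2.imwrite('pics/side5.png',j)
for th in(110,125,140):rect('top',i,262,290,165,203,180,th)
s=cv2.imread('pics/top1.png')
for th in(110,125,140):rect('top',s,262,290,165,203,180,th)
st();go([486.8,329.5,198.4],-83.8)"
```

```text
clock: 69.28
finger_gap: 0.602
top px [  3   2  20  36 658] c [656.4 122.4] wh [109.4  56.4] a 0.4
top px [  4   2  19  36 445] c [656.3 121.3] wh [108.4  55.5] a 1.9
top px [  4   8  18  30 248] c [647.1 122.5] wh [90.1 52.4] a 1.9
top px [  3   4  20  34 598] c [653.4 122.7] wh [104.4  55.5] a 3.8
top px [  4   4  18  34 325] c [653.1 122.7] wh [102.2  52.4] a 1.9
top px [  4  10  18  26 198] c [647.1 122.5] wh [77.8 52.4] a 1.9
t 69.38 tcp [487.6 328.2 290.3] closeaxis yaw -83.9 z [-0.    -0.001 -1.   ] F [-0.9  0.2 -0.4] gap 55.5 q [-0.3   0.38 -0.55  1.51  0.2   1.31 -2.33]
no-turn delta [-0.6 -1.5 91.9]
 turn [ 0.001  0.    -0.003] then delta [-0.7 -1.4 91.9]
 turn [ 1.000e-03 -1.000e-03  3.139e+00] then delta [ 0.7  1.4 91.9]
```

```bash
python3 -c "
from h import *
i=cv2.imread('pics/top5.png');j=cv2.imread('pics/side5.png')
cv2.imwrite('pics/m.png',np.hstack([crop('top',258,160,32,50,12,i),crop('side',240,195,34,50,12,j)]))"
```

```text
(no output)
```

View pics/m.png

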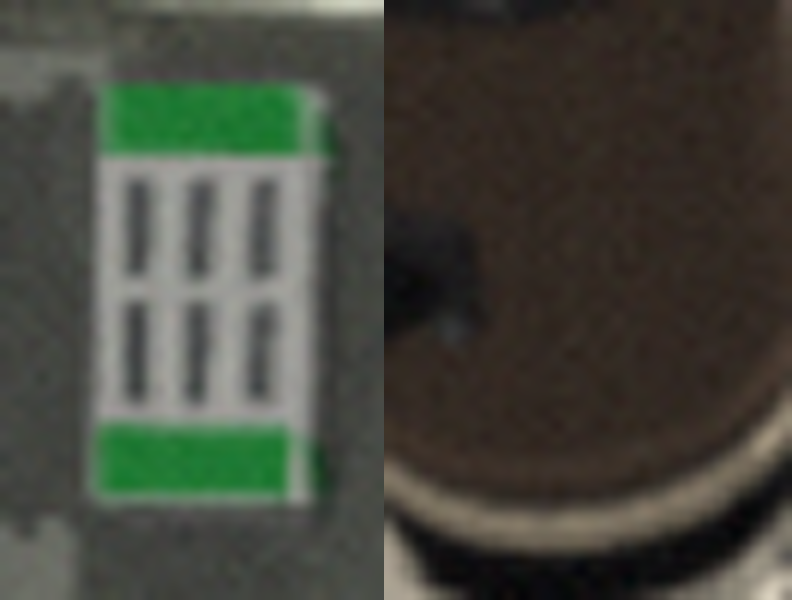

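The top view shows the stack aligned: back edge at crop row 85 and front edge at row 498, a shift of about 6.5 mm from the original, as intended. The side view is blocked by the arm. Next I close the door.

```bash
python3 inch.py '[-0.6, -1.4, 30, 0, 0, 0, 0, 0, 30, 0, 0, 0, 0, 0, 24, 0, 0, 0, 0, 0, 8, 0, 0, 0, 0, 0, 0, 0, 0, 0, 0, 0, 0, 0, 0, 0]' |egrep 'pos|wrist|gap'
python3 inch.py '[0, 0, 0, 0, 0, 0, 0, 0, 0, 0, 0, 0, 0, 0, 0, 0, 0, 0, 0, 0, 0, 0, 0, 0, 0, 0, 0, 0, 0, 0, 0, 0, 0, 0, 0, 0]' 0 |egrep 'wrist|gap|grip'
python3 -c "
from h import *
s=st()
p0=s['tool_pos'];M=Ro.from_quat(s['tcp_rot'])
H=np.array([582,218.]);v=p0[:2]-H;N=20;rot=1.9
e=np.array([590.6,72.4])-H
tot=(np.arctan2(e[1],e[0])-np.arctan2(v[1],v[0]))%(2*np.pi);print(tot,np.linalg.norm(v))
P=lambda k:np.r_[H+Ro.from_euler('z',tot*k/N).as_matrix()[:2,:2]@v,p0[2]]
for k in range(N):
  R=Ro.from_euler('z',rot*k/N)*M
  print((R.inv().apply(P(k+1)-P(k))).round(1)[:2],end=' ')
print(P(N),P(10))"
```

```text
tool_pos: [486.5, 331.1, 199.8]
wrist_force: [0.2, -0.4, -0.6]
finger_gap: 0.6
wrist_force: [2.5, -2.2, 0.4]
finger_gap: 0.183
grip_force: 30.0
t 70.88 tcp [486.5 330.2 198.7] closeaxis yaw -83.8 z [ 0.001 -0.001 -1.   ] F [ 2.5 -2.2  0.4] gap 16.9 q [-0.31  0.44 -0.54  1.65  0.25  1.12 -2.37]
2.495131928570685 147.31734623878125
[-14.5  11.3] [-14.2  11.7] [-13.8  12.1] [-13.4  12.5] [-13.1  12.9] [-12.7  13.3] [-12.3  13.7] [-11.9  14. ] [-11.4  14.4] [-11.   14.7] [-10.6  15. ] [-10.1  15.3] [-9.7 15.6] [-9.2 15.9] [-8.7 16.2] [-8.2 16.4] [-7.7 16.7] [-7.2 16.9] [-6.7 17.1] [-6.2 17.3] [590.68629754  70.93896254 198.71987185] [445.31366074 163.05234161 198.71987185]
```

```bash
python3 inch.py '[-14.5, 11.3, 0, 0, 0, -0.095, -14.2, 11.7, 0, 0, 0, -0.095, -13.8, 12.1, 0, 0, 0, -0.095, -13.4, 12.5, 0, 0, 0, -0.095, -13.1, 12.9, 0, 0, 0, -0.095, -12.7, 13.3, 0, 0, 0, -0.095, -12.3, 13.7, 0, 0, 0, -0.095, 0, 0, 0, 0, 0, 0]' |egrep 'pos|wrist|grip'
python3 inch.py '[-11.9, 14, 0, 0, 0, -0.095, -11.4, 14.4, 0, 0, 0, -0.095, -11, 14.7, 0, 0, 0, -0.095, -10.6, 15, 0, 0, 0, -0.095, -10.1, 15.3, 0, 0, 0, -0.095, -9.7, 15.6, 0, 0, 0, -0.095, -9.2, 15.9, 0, 0, 0, -0.095, 0, 0, 0, 0, 0, 0]' |egrep 'pos|wrist|grip'
python3 -c "
from h import *
st();go([590.6,72.4,198.5],24.9)"
```

```text
tool_pos: [435.2, 216.7, 198.9]
wrist_force: [6.0, 1.0, -5.5]
grip_force: 30.0
tool_pos: [488.4, 105.6, 198.8]
wrist_force: [0.3, 2.0, -0.1]
grip_force: 30.0
t 72.88 tcp [488.4 105.6 198.8] closeaxis yaw -7.7 z [ 0.     0.002 -1.   ] F [ 0.3  2.  -0.1] gap 16.8 q [ 0.3   0.35 -0.8   1.84  0.28  1.07 -0.73]
no-turn delta [-19.1 105.8   0.2]
 turn [ 0.    -0.002 -0.57 ] then delta [-73.1  78.8   0.3]
 turn [-2.000e-03 -0.000e+00  2.572e+00] then delta [ 73.1 -78.8   0.3]
```

```bash
python3 inch.py '[-8.7, 16.2, 0, 0, 0, -0.095, -8.2, 16.4, 0, 0, 0, -0.095, -7.7, 16.7, 0, 0, 0, -0.095, -7.2, 16.9, 0, 0, 0, -0.095, -6.7, 17.1, 0, 0, 0, -0.095, -6.2, 17.3, 0, 0, 0, -0.095, 0, 0, 0, 0, 0, 0, 0, 0, 0, 0, 0, 0]' |egrep 'pos|wrist|grip'
python3 -c "
from h import *
st();go([591.7,72.4,198.5],24.9)"
```

```text
tool_pos: [590.0, 71.3, 198.7]
wrist_force: [0.5, -5.0, 2.1]
grip_force: 30.0
t 73.88 tcp [590.   71.3 198.7] closeaxis yaw 24.9 z [-0.    -0.002 -1.   ] F [ 0.5 -5.   2.1] gap 16.8 q [ 0.36  0.54 -0.86  1.61  0.43  1.19 -0.16]
no-turn delta [0.3 2.  0.2]
 turn [-0.001  0.001 -0.001] then delta [0.3 2.  0.2]
 turn [2.000e-03 2.000e-03 3.141e+00] then delta [-0.3 -2.   0.2]
```

```bash
python3 inch.py '[-0.8, 1.8, 0, 0, 0, 0, -0.8, 1.8, 0, 0, 0, 0, 0, 0, 0, 0, 0, 0]' |egrep 'pos|wrist|grip'
python3 inch.py '[-0.8, 1.8, 0, 0, 0, 0, 0, 0, 0, 0, 0, 0]' |egrep 'pos|wrist|grip'
```

```text
tool_pos: [591.0, 71.3, 198.6]
wrist_force: [-12.3, -7.5, 11.2]
grip_force: 30.0
tool_pos: [591.1, 71.2, 198.5]
wrist_force: [-19.3, -8.1, 15.9]
grip_force: 30.0
```

```bash
python3 inch.py '[1.6, -3.5, 0, 0, 0, 0, 0, 0, 0, 0, 0, 0, 0, 0, 0, 0, 0, 0, 0, 0, 0, 0, 0, 0, 0, 0, -30, 0, 0, 0, 0, 0, -30, 0, 0, 0.16, 0, 0, 0, 0, 0, 0.16, 0, 0, 0, 0, 0, 0.158, 0, 0, 0, 0, 0, 0, 0, 0, 0, 0, 0, 0]' 0.7 |egrep 'pos|wrist|gap'
python3 -c "
from h import *
i=arm.capture('side')[:,:,::-1];cv2.imwrite('pics/side6.png',i)
st();go([556.5,-45,258],-2.5)"
```

```text
tool_pos: [592.3, 71.8, 258.6]
wrist_force: [-0.3, -0.5, -0.9]
finger_gap: 0.7
t 75.8 tcp [592.3  71.7 258.5] closeaxis yaw -2.2 z [-0.  0. -1.] F [ 0.5 -1.5 -0.2] gap 64.7 q [ 0.31  0.46 -0.77  1.53  0.33  1.29 -0.54]
no-turn delta [-118.   -31.4    0.5]
 turn [-0.    -0.     0.006] then delta [-118.2  -30.7    0.5]
 turn [ 0.    -0.    -3.136] then delta [118.2  30.7   0.5]
```

```bash
python3 inch.py '[-39.4, -10.3, 0, 0, 0, 0.005, -39.4, -10.3, 0, 0, 0, 0, -39.4, -10.3, 0, 0, 0, 0, 0, 0, 0, 0, 0, 0, 0, 0, 0, 0, 0, 0, 0, 0, 35, 0, 0, 0, 0, 0, 35, 0, 0, 0, 0, 0, 28, 0, 0, 0, 0, 0, 8, 0, 0, 0, 0, 0, 0, 0, 0, 0, 0, 0, 0, 0, 0, 0]' |egrep 'pos|wrist|gap'
python3 -c "
from h import *
st();go([556.5,-45,151.5],-2.5)"
```

```text
tool_pos: [557.2, -44.5, 154.0]
wrist_force: [-0.0, 0.3, -0.5]
finger_gap: 0.703
t 77.17 tcp [557.2 -44.5 154. ] closeaxis yaw -2.6 z [ 0.002  0.    -1.   ] F [-0.   0.3 -0.5] gap 64.6 q [ 0.51  0.49 -0.73  1.76  0.37  1.03 -0.41]
no-turn delta [-0.5 -0.6  2.5]
 turn [ 0.002 -0.    -0.001] then delta [-0.5 -0.6  2.5]
 turn [-0.00e+00 -3.00e-03  3.14e+00] then delta [0.5 0.6 2.5]
```

```bash
python3 inch.py '[0, 0, 2, 0, 0, 0, 0, 0, 0, 0, 0, 0, 0, 0, 0, 0, 0, 0, 0, 0, 0, 0, 0, 0, 0, 0, 0, 0, 0, 0, 0, 0, 0, 0, 0, 0, 0, 0, 0, 0, 0, 0]' 0 |egrep 'pos|wrist|gap|grip'
python3 inch.py '[7, 0, 0, 0, 0, 0, 7, 0, 0, 0, 0, 0, 7, 0, 0, 0, 0, 0, 7, 0, 0, 0, 0, 0, 7, 0, 0, 0, 0, 0, 4, 0, 0, 0, 0, 0, 0, 0, 0, 0, 0, 0, 0, 0, 0, 0, 0, 0]' |egrep 'pos|wrist|gap|grip'
```

```text
tool_pos: [556.3, -45.1, 150.7]
wrist_force: [0.0, 0.6, -0.1]
finger_gap: 0.184
grip_force: 30.0
tool_pos: [558.0, -5.2, 150.7]
wrist_force: [0.1, 2.6, 0.7]
finger_gap: 0.181
grip_force: 30.0
```

```bash
python3 inch.py '[2, 0, 0, 0, 0, 0, 2, 0, 0, 0, 0, 0, 0, 0, 0, 0, 0, 0]' |egrep 'pos|wrist'
python3 inch.py '[2, 0, 0, 0, 0, 0, 0, 0, 0, 0, 0, 0]' |egrep 'pos|wrist'
```

```text
tool_pos: [558.0, -4.9, 150.7]
wrist_force: [-2.4, -7.5, 5.6]
tool_pos: [558.0, -4.7, 150.8]
wrist_force: [-3.9, -12.0, 7.9]
```

```bash
python3 inch.py '[-1, 0, 0, 0, 0, 0, 0, 0, 0, 0, 0, 0, 0, 0, 0, 0, 0, 0, 0, 0, 0, 0, 0, 0, 0, 0, 0, 0, 0, 0, 0, 0, -30, 0, 0, 0, 0, 0, -40, 0, 0, 0, 0, 0, -50, 0, 0, 0, -50, -20, 0, 0, 0, 0, -50, -20, 0, 0, 0, 0, -50, -20, 0, 0, 0, 0, -50, -20, 0, 0, 0, 0, -50, -20, 0, 0, 0, 0, 0, 0, 0, 0, 0, 0, 0, 0, 0, 0, 0, 0, 0, 0, 0, 0, 0, 0]' 0.7 |egrep 'pos|wrist|gap'
python3 -c "
from h import *
a=cv2.imread('pics/side0.png').astype(int);b0=arm.capture('side')[:,:,::-1].copy();b=b0.astype(int);t=arm.capture('top')[:,:,::-1].copy().astype(int);ta=cv2.imread('pics/top0.png').astype(int)
ye=lambda i:np.argwhere((i[170:240,290:350,2]>150)&(i[170:240,290:350,0]<90)&(i[170:240,290:350,1]>90)).mean(0)+[170,290]
print('yellow',ye(a),ye(b))
for n,(x0,x1,y0,y1) in dict(cup=(220,335,180,280)).items():
  d=np.abs(a[y0:y1,x0:x1]-b[y0:y1,x0:x1]).max(2);print(n,(d>60).sum(),d.mean())
for n,(x0,x1,y0,y1) in dict(cup=(240,335,150,225),marker=(180,230,250,272),dishes=(325,360,150,212),plaster=(200,225,165,190)).items():
  d=np.abs(ta[y0:y1,x0:x1]-t[y0:y1,x0:x1]).max(2);print(n,(d>60).sum(),d.mean().round(1))
r=lambda i:np.argwhere((i[200:290,405:470,2]-i[200:290,405:470,1]>50))
q=r(t);print('red px',len(q),q.mean(0)+[200,405],q.min(0)+[200,405],q.max(0)+[200,405]);st()"
```

```text
tool_pos: [447.7, -244.8, 270.9]
wrist_force: [-0.1, 0.0, 0.0]
finger_gap: 0.706
yellow [199.11111111 316.66666667] [199.5 316. ]
cup 73 3.751478260869565
cup 16 11.4
marker 15 16.3
dishes 0 11.2
plaster 0 9.4
red px 94 [231.5        438.65957447] [229 431] [234 446]
t 81.78 tcp [ 447.6 -245.   270.8] closeaxis yaw -2.5 z [ 0.  0. -1.] F [0.3 0.  0.3] gap 64.3 q [ 0.97  0.28 -0.72  1.71  0.2   1.22  0.16]
```

```bash
python3 inch.py '[-40, -20, -10, 0, 0, 0, -40, -20, -10, 0, 0, 0, -40, -20, -10, 0, 0, 0, -40, -10, -10, 0, 0, 0, -40, 0, 0, 0, 0, 0, -40, 0, 0, 0, 0, 0, 0, 0, 0, 0, 0, 0, 0, 0, 0, 0, 0, 0]' |egrep 'pos'
python3 -c "
from h import *
a=cv2.imread('pics/side0.png').astype(int);b=arm.capture('side')[:,:,::-1].astype(int);t=arm.capture('top')[:,:,::-1].astype(int)
d=np.abs(a-b).max(2)[180:280,220:335]>60;p=np.argwhere(d);print(len(p));print((p+[180,220])[::6].tolist())
for z in range(3):
  k=lambda i:np.argwhere(i[200:225,284:300].sum(2)<150)
print(k(a).mean(0),k(b).mean(0),len(k(a)),len(k(b)))
for n,i,x0,x1,y0,y1 in(('top',t,400,475,200,295),('side',b,350,440,130,195)):
  r=i[y0:y1,x0:x1];q=np.argwhere(r[:,:,2]-r[:,:,1]>50)[:,::-1]+[x0,y0];print(n,len(q),q.min(0),q.max(0),[onz(n,v,22).round(0) for v in(q.min(0),q.max(0))])
"
```

```text
tool_pos: [367.0, -481.7, 310.5]
185
[[201, 315], [253, 331], [254, 332], [255, 331], [256, 328], [256, 334], [257, 330], [258, 325], [258, 331], [259, 325], [259, 331], [260, 324], [260, 330], [261, 323], [261, 329], [262, 321], [262, 327], [263, 320], [263, 326], [264, 319], [264, 325], [264, 334], [265, 323], [265, 329], [266, 322], [266, 328], [266, 334], [267, 327], [267, 333], [268, 333], [269, 334]]
[8.         8.22222222] [8.30769231 8.38461538] 27 26
top 184 [431 229] [447 260] [array([ 540., -393.,   22.]), array([ 437., -447.,   22.])]
side 142 [379 151] [411 173] [array([ 561., -427.,   22.]), array([ 415., -392.,   22.])]
```

```bash
python3 -c "
from cell import arm
print(arm.job_done())"
```

```text
the job is handed in; nothing more can be done
None
```

The job is handed in at about 83 s: red cassette flat in the tray, all four green-ended cassettes in one stack in the cupboard, top door shut and latch home. The camera checks and contact forces agreed throughout, and the hand-in returned no verdict.

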